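# Inspect game totems at the lens, pack and deliver the tray

## Task

Inspect the coloured totems that are on the bench, in the order green, amber, blue: hold each one upright before the inspection lens and show it its one-dot, then two-dot, then three-dot side, each for a good second, with the side's centre at the focus point and square to the lens. Stand each totem upright in a compartment of its own in the tray, lay the light green long die on the tray floor as well, and bring the tray, slid flat along the table and never lifted, squarely into the yellow frame, so that at the end all of them are in it there. Let nothing touch the inspection head and leave everything else where it is.

Things in the scene. Friction and masses are not known exactly. Their poses are not given: they have to be found in the camera images.
- green_totem: green resin totem, upright, may be absent: round plinth 60 mm wide, 14 mm high; 36 mm square shaft from 14 to 80 mm; 26 mm cap to 86 mm. Origin: centre of its underside, z up. White dots on the shaft: one on the -x side, two on -y, three on +x, none on +y. White bar on top, off-centre towards the one-dot side. About 170 g
- green_totem_side1 (a point): centre of the one-dot side of the green totem, on its surface, 18 mm from its axis and 32 mm above its underside; axes as the totem's
- green_totem_side2 (a point): centre of the two-dot side of the green totem, on its surface, 18 mm from its axis and 32 mm above its underside; axes as the totem's
- green_totem_side3 (a point): centre of the three-dot side of the green totem, on its surface, 18 mm from its axis and 32 mm above its underside; axes as the totem's
- amber_totem: amber resin totem, upright, may be absent: round plinth 60 mm wide, 14 mm high; 36 mm square shaft from 14 to 80 mm; 26 mm cap to 86 mm. Origin: centre of its underside, z up. White dots on the shaft: one on the -x side, two on -y, three on +x, none on +y. White bar on top, off-centre towards the one-dot side. About 170 g
- amber_totem_side1 (a point): centre of the one-dot side of the amber totem, on its surface, 18 mm from its axis and 32 mm above its underside; axes as the totem's
- amber_totem_side2 (a point): centre of the two-dot side of the amber totem, on its surface, 18 mm from its axis and 32 mm above its underside; axes as the totem's
- amber_totem_side3 (a point): centre of the three-dot side of the amber totem, on its surface, 18 mm from its axis and 32 mm above its underside; axes as the totem's
- blue_totem: blue resin totem, upright, may be absent: round plinth 60 mm wide, 14 mm high; 36 mm square shaft from 14 to 80 mm; 26 mm cap to 86 mm. Origin: centre of its underside, z up. White dots on the shaft: one on the -x side, two on -y, three on +x, none on +y. White bar on top, off-centre towards the one-dot side. About 170 g
- blue_totem_side1 (a point): centre of the one-dot side of the blue totem, on its surface, 18 mm from its axis and 32 mm above its underside; axes as the totem's
- blue_totem_side2 (a point): centre of the two-dot side of the blue totem, on its surface, 18 mm from its axis and 32 mm above its underside; axes as the totem's
- blue_totem_side3 (a point): centre of the three-dot side of the blue totem, on its surface, 18 mm from its axis and 32 mm above its underside; axes as the totem's
- long_die: light green long die, 64 (x) by 28 by 28 mm: square bar 46 mm long with a stepped 20 mm square nub on each end, lying on the foam sheet. Origin: centre of its underside, x along it. 50 g
- long_die_center (a point): centre of the light green long die, 14 mm above what it lies on
- tray: loose pale open packing tray, 110 (x) by 350 (y) by 40 mm high, walls and floor about 4 mm, four compartments in a row along y, each about 102 by 82 mm, centred at y = -130, -43, +43 and +130 mm. Origin: centre of its underside. About 250 g empty
- spot: yellow frame painted on the table, flat, inside 140 (x) by 380 (y) mm: where the tray must end. Origin: its centre on the table, its x and y as the tray's must be (either way round)
- head: fixed inspection head: grey base 130 by 120 mm, post to 258 mm, black camera 60 mm wide with its lens at 170 mm height looking level along -x of the head, white ring light (72 mm across) round the lens. Origin: on the table, 90 mm behind the lens front. Touch nothing against it
- focus (a point): focus point of the lens, in the air 110 mm in front of it on its axis, 170 mm above the table, straight above the yellow disc with the red centre painted on the table. Its x axis points to the lens; a side is shown when its centre is here and it faces the lens (+x)
- reject_die: purple long die, 64 by 28 by 28 mm; bystander, leave alone; origin: centre of its underside
- tape: roll of clear tape, 90 mm across, 24 mm high; bystander, leave alone; origin: centre of its underside
- sponge: yellow foam block, 100 by 60 by 30 mm; bystander, leave alone; origin: centre of its underside
- cup: grey cup, 70 mm across, 75 mm high; bystander, leave alone; origin: centre of its underside
- cleaner: blue cleaner bottle, 56 mm across, 150 mm high; bystander, leave alone; origin: centre of its underside
There are look-alikes about, which are no part of the job. What is meant by the long_die is not black or red, and is the smaller of those in its own colour.

How it is judged:
By the outcome, as a careful person would: the job done as asked, in the order asked, and still so for the second after the job is handed in, with the robot touching nothing.
Of green_totem, amber_totem, blue_totem only 2 to 3 are there at a start; the rules pass over those that are not, and their reading is None.
At some moment in a run one of green_totem, amber_totem, blue_totem, long_die may be knocked a few centimetres aside while the robot is not near it.
It also fails if it takes over 210 s, if anything falls off the work surface, if the arm or the gripper's body presses on something with over 40 N, if the wrist force passes 120 N, or if a joint passes its speed limit or range.

## Robot

A 7-joint arm with a two-finger parallel gripper is mounted at the origin on the work surface. World frame = base frame: x ahead of the robot, y to its left, z up, the work surface at z = 0. Lengths are in m, angles in rad, forces in N, time in s.
With the tool pointing down it reaches from about 0.35 to 0.9 m from the base axis. Payload 19.9 kg.
Tool frame: the origin (TCP) lies between the finger pads; the fingertips stand 22 mm ahead of it and the grasp point (between the pads) lies 3 mm ahead of it; z points along the fingers, y is the line along which they close (so a half turn about z gives the same grasp; the last joint's range is limited). The gripper opens to 85 mm and grips with 20 to 120 N. Pads are 22 mm wide; open, the fingers measure 114 mm over their backs; the gripper's body (76 mm by 85 mm) begins 54 mm behind the grasp point. The pads swing forward as they close: fully open they stand 13 mm farther back than shut.
Start: joints at [-1.377, 0.417, -0.01, 1.614, 0.005, 1.111, -0.053], TCP at [0.146, 0.608, 0.253] pointing down, gripper open.
Joint ranges: [-2.81, 2.81], [-0.39, 2.02], [-1.27, 1.25], [0.06, 2.57], [-1.19, 4.33], [0.19, 2], [-2.82, 2.82]. Speed limits (rad/s): [1.89, 1.89, 2.39, 2.39, 3.01, 3.01, 3.01].

## Interface

Orientations are given as a rotation vector (axis times angle).
In Python, from plant import manip gives the robot as it stands.
- The arm moves only by the tool step_arm, never from a script. Its argument "steps" is a list of rows, each a list of 7 numbers: the closure, from -1 (fully open) to 1 (shut), then the shift along the tool's x, y, z normalised to -1 to 1, where 1 is 800 mm, then the turn, a rotation vector about the tool's x, y, z normalised to -1 to 1, where 1 is pi rad. A call has 1 to 12 rows; each row shifts and turns the commanded pose from where the row before left it, along the tool's axes as they then stand; what a row does not reach is not made up. A row lasts 1/8 s, in which the tool goes at most 62.5 mm and 10.7 degrees, less where a joint would pass 70% of its speed; a pose out of reach is approached as far as the arm can. A call with a number of a shift or a turn outside -1 to 1 is refused whole. A call with a gripper value outside its range is refused whole. The fingers move at their own pace and stop on an object; the grip force is fixed at half the most. Time passes only in rows, so rows that do not move let the fingers close. It gives the time, the measured TCP pose, the force, the opening and the grip force at its end, in the units of the state.
- manip.read_state(): the state, without advancing time (a new reading comes with each control period).
- manip.capture(name): name is "scene" or "top" or "wrist"; returns the picture (480x640x3 uint8, red, green, blue); there is no depth.
- manip.camera_model(name): a dict with "fx", "fy", "cx", "cy" (pixels), "D" ([k1, k2, p1, p2, k3] as OpenCV has them; the pictures are not rectified), "world_from_camera" (4x4, takes a point from camera to world coordinates); the wrist camera has in their place "tool_from_camera" (4x4, takes a point from camera to tool coordinates, whose origin is the TCP and whose axes are the flange's). Camera axes: x right, y down, z forward; pixel columns grow to the right and rows downward; lengths in m; the calibration is good to about 2 mm. A picture is of the moment at which its call begins: read the wrist's pose just before it. camera_model takes no time and is no camera call.
- manip.job_done(): hands the job in; it is judged then, once.
Trained networks look in the newest picture that a camera, given by its name, has taken for a name from the list of things; names that differ only in an ending like _2 or _b are one class to them, and where a whole thing is asked for, a point or a joint stands for the part that bears it (a point fixed in the world has none). Each returns a list of dicts, best first, with "conf" (0 to 1); they miss things now and then, are a little off and sometimes report something else, mostly with a low value. They report only what shows in the picture. A call takes as long as a camera call. They do not tell look-alikes from the thing itself.
- manip.silhouettes(camera, label): "pixels" (480x640 bool, what is visible of it) and "centre" ([column, row] in pixels, amid what is visible of it).
The state is a dict: "clock": time; "joints": joint angles; "qvel": joint speeds; "joint_efforts": joint torques, N m; "position": TCP position; "ee_rot": TCP orientation; "contact_force": force on the tool from outside, world axes, zero at the start; "wrist_torque": the same for the moment, N m; "finger_gap": opening from 0.0 (shut) to 1.0 (fully open); "finger_force": force on a finger pad.
Only numpy, scipy, OpenCV 4.12 (cv2) and the standard library are available. Lean on these libraries where they do the work, as an engineer would, in place of code of your own. Each camera call takes 0.05 s, during which the arm holds its last target. There are 200 camera calls.

## Working session

There is one attempt and no reset: what is moved stays moved. The work goes in short steps, Python scripts to look and compute and a tool call to move; the robot and the scene stay as the last step left them, time stands still between calls to the robot, and variables do not carry over. Pictures are saved under pics/ and viewed, at most 14 in all, crops included, and the job is handed in when it is done.

Besides the shell and the picture viewer there is one more tool, called after ">>>" in YAML: its name, and indented under it one key for each argument. step_arm: Moves the arm, as the interface text tells. Its arguments: {"type":"object","properties":{"steps":{"type":"array","items":{"type":"array","items":{"type":"number"}}}},"required":["steps"]}

```bash
ls; mkdir -p pics; python3 - <<'E'
from plant import manip
import cv2,numpy as np
s=manip.read_state(); print({k:np.round(v,3).tolist() for k,v in s.items()})
for c in ("scene","top"):
    im=manip.capture(c); cv2.imwrite(f"pics/{c}0.png",im[:,:,::-1])
    m=manip.camera_model(c); print(c,{k:np.round(v,4).tolist() for k,v in m.items()})
m=manip.camera_model("wrist"); print({k:np.round(v,4).tolist() for k,v in m.items()})
E
```

```text
pics
{'clock': 0.0, 'joints': [-1.377, 0.418, -0.01, 1.614, 0.005, 1.111, -0.053], 'qvel': [-0.001, -0.0, -0.0, -0.001, -0.001, -0.001, -0.0], 'joint_efforts': [0.001, -86.443, 0.679, -43.492, 0.019, 0.007, -0.0], 'position': [0.146, 0.607, 0.253], 'ee_rot': [-0.369, -3.12, 0.002], 'contact_force': [-0.693, 0.15, 0.226], 'wrist_torque': [0.029, -0.013, 0.002], 'finger_force': 0.0, 'finger_gap': 1.002}
scene {'fx': 545.4434, 'fy': 545.4434, 'cx': 337.1928, 'cy': 240.6783, 'D': [-0.1037, 0.0, 0.0, 0.0, 0.0], 'world_from_camera': [[-0.761, 0.4571, -0.4603, 1.088], [0.6486, 0.5229, -0.5531, 0.7598], [-0.0121, -0.7195, -0.6944, 1.0455], [0.0, 0.0, 0.0, 1.0]]}
top {'fx': 579.3705, 'fy': 579.3705, 'cx': 324.6489, 'cy': 232.3153, 'D': [-0.0713, 0.0, 0.0, 0.0, 0.0], 'world_from_camera': [[-0.0284, -0.9954, 0.0915, 0.4007], [-0.9994, 0.0301, 0.0175, 0.0261], [-0.0201, -0.0909, -0.9957, 1.4024], [0.0, 0.0, 0.0, 1.0]]}
{'fx': 422.8591, 'fy': 422.8591, 'cx': 319.4189, 'cy': 241.9701, 'D': [0.0026, 0.0, 0.0, 0.0, 0.0], 'tool_from_camera': [[-0.0004, -0.9592, -0.2826, 0.0707], [1.0, -0.0003, -0.0005, 0.0008], [0.0004, -0.2826, 0.9592, -0.1207], [0.0, 0.0, 0.0, 1.0]]}
```

View pics/scene0.png

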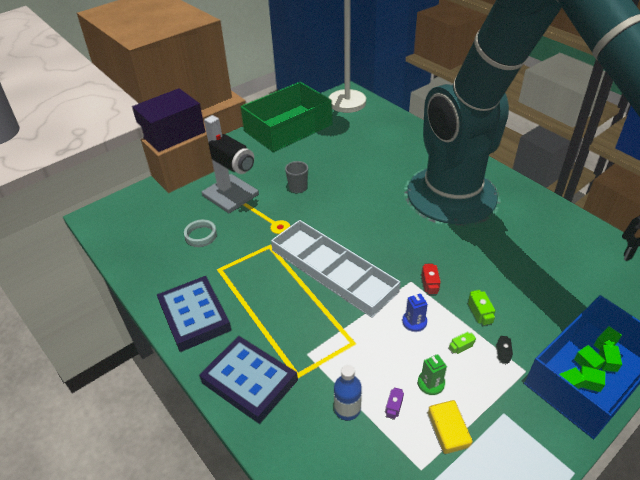

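View pics/top0.png

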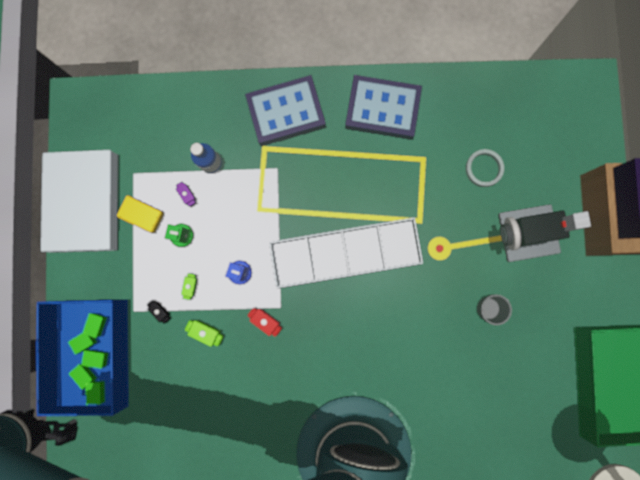

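The scene picture shows the blue totem at (416,311) and the green at (433,374), with no amber totem. The tray is at (335,265), the frame at (285,310) and the focus disc at (280,227). Light green dice are at top-camera pixels (190,286), the smaller one, and (204,333), the larger one. The smaller one lies on the foam sheet and fits the description.

```bash
cat > h.py <<'E'
from plant import manip
import cv2,numpy as np
from scipy.optimize import minimize
from scipy.spatial.transform import Rotation as R
def cam(n):
    m=manip.camera_model(n); K=np.array([[m["fx"],0,m["cx"]],[0,m["fy"],m["cy"]],[0,0,1.]]);D=np.array(m["D"],float)
    if n=="wrist":
        s=manip.read_state();T=np.eye(4);T[:3,:3]=R.from_rotvec(s["ee_rot"]).as_matrix();T[:3,3]=s["position"];T=T@np.array(m["tool_from_camera"])
    else: T=np.array(m["world_from_camera"])
    return K,D,T
def proj(c,P):
    K,D,T=c;Ti=np.linalg.inv(T)
    return cv2.projectPoints(np.asarray(P,float).reshape(-1,1,3),cv2.Rodrigues(Ti[:3,:3])[0],Ti[:3,3],K,D)[0].reshape(-1,2)
def unproj(c,uv,z):
    K,D,T=c;p=cv2.undistortPoints(np.asarray(uv,float).reshape(-1,1,2),K,D).reshape(-1,2)
    d=np.c_[p,np.ones(len(p))]@T[:3,:3].T
    return T[:3,3]+d*((z-T[2,3])/d[:,2])[:,None]
def box(x,y,z0,z1): return np.array([[a*x/2,b*y/2,z] for a in(-1,1) for b in(-1,1) for z in(z0,z1)])
def cyl(d,z0,z1):
    a=np.linspace(0,2*np.pi,32,endpoint=False);return np.vstack([np.c_[d/2*np.cos(a),d/2*np.sin(a),0*a+z] for z in(z0,z1)])
TOTEM=[cyl(.06,0,.014),box(.036,.036,.014,.08),cyl(.026,.08,.086)]
DIE=[box(.046,.028,0,.028),box(.064,.02,.004,.024)]
TRAY=[box(.11,.35,0,.04)]
SS=4
def render(c,model,p,z0):
    im=np.zeros((480*SS,640*SS),np.uint8);A=R.from_euler('z',p[2]).as_matrix()
    for P in model:
        q=proj(c,P@A.T+[p[0],p[1],z0]);cv2.fillConvexPoly(im,cv2.convexHull(np.round((q+.5)*SS).astype(np.int32)),1)
    return im
def fit(views,model,p0,z0=0.):
    "views: [(cam,mask)]"
    V=[(c,cv2.resize(m.astype(np.uint8),None,fx=SS,fy=SS,interpolation=cv2.INTER_NEAREST)) for c,m in views]
    def f(p): 
        t=0
        for c,m in V:
            r=render(c,model,p,z0);t+=1-(r&m).sum()/max(1,(r|m).sum())
        return t/len(V)
    best=None
    for dy in ((0,.4,-.4) if len(model)!=9 else (0,)):
        o=minimize(f,np.array(p0)+[0,0,dy],method='Nelder-Mead',options=dict(initial_simplex=np.array(p0)+[0,0,dy]+np.array([[0,0,0],[.01,0,0],[0,.01,0],[0,0,.2]]),xatol=1e-4,fatol=1e-5,maxiter=150))
        if best is None or o.fun<best.fun: best=o
    return best.x,best.fun
def sil(n,l,near=None):
    r=manip.silhouettes(n,l)
    return r
E
cat > m1.py <<'E'
from h import *
ims={c:manip.capture(c) for c in("top","scene")}
C={c:cam(c) for c in ims}
for l in ["green_totem","amber_totem","blue_totem","long_die","tray","head","cleaner"]:
    S={c:manip.silhouettes(c,l) for c in C}
    for c in C: print(l,c,[(round(float(r["conf"]),2),np.round(r["centre"]).tolist(),int(np.sum(r["pixels"]))) for r in S[c]])
    mod={"green_totem":TOTEM,"blue_totem":TOTEM,"tray":TRAY,"long_die":DIE}.get(l)
    if not mod: continue
    if l=="long_die": t=[r for r in S["top"] if np.hypot(*(np.array(r["centre"])-[190,286]))<15]; s=[r for r in S["scene"] if np.hypot(*(np.array(r["centre"])-[462,342]))<15]
    else: t=S["top"][:1];s=S["scene"][:1]
    for nm,v in(("top",[(C["top"],t[0]["pixels"])] if t else []),("both",[(C["top"],t[0]["pixels"]),(C["scene"],s[0]["pixels"])] if t and s else [])):
        if v:
            p0=unproj(C["top"],[t[0]["centre"]],.02)[0]; p0[2]=.15 if l=="tray" else .3
            print("  fit",nm,np.round(fit(v,mod,p0),4) if 0 else [np.round(q,4) for q in fit(v,mod,p0)])
# frame
hsv=cv2.cvtColor(ims["top"],cv2.COLOR_RGB2HSV);y=cv2.inRange(hsv,(22,150,120),(34,255,255));n,lab,st,ce=cv2.connectedComponentsWithStats(y)
for i in range(1,n):
    if st[i,4]>60:
        vv,uu=np.where(lab==i);P=unproj(C["top"],np.c_[uu,vv],0)[:,:2].astype(np.float32)
        print("yellow",st[i],cv2.minAreaRect(P))
E
python3 m1.py
python3 - <<'E'
import cv2
t=cv2.imread('pics/top0.png')[160:350,130:300];cv2.imwrite('pics/crop1.png',cv2.resize(t,None,fx=3.1,fy=3.1,interpolation=cv2.INTER_CUBIC))
E
```

```text
green_totem top [(0.75, [178.0, 231.0], 564), (0.5, [239.0, 274.0], 486)]
green_totem scene [(0.93, [434.0, 376.0], 912), (0.49, [394.0, 404.0], 438)]
  fit top [array([0.5319, 0.4023, 0.8631]), np.float64(0.0857)]
  fit both [array([ 0.5325,  0.4018, -0.308 ]), np.float64(0.0491)]
amber_totem top [(0.67, [496.0, 309.0], 858), (0.24, [186.0, 194.0], 332)]
amber_totem scene []
blue_totem top [(0.84, [237.0, 271.0], 527)]
blue_totem scene [(0.91, [418.0, 312.0], 763)]
  fit top [array([ 0.4388,  0.2607, -0.1937]), np.float64(0.0499)]
  fit both [array([0.4387, 0.2607, 1.1493]), np.float64(0.0476)]
long_die top [(0.9, [203.0, 333.0], 690), (0.76, [261.0, 319.0], 537), (0.65, [155.0, 311.0], 325), (0.52, [190.0, 283.0], 338), (0.17, [240.0, 271.0], 514)]
long_die scene [(0.91, [462.0, 342.0], 394), (0.82, [483.0, 303.0], 647), (0.74, [502.0, 347.0], 347), (0.58, [431.0, 282.0], 457), (0.46, [346.0, 394.0], 1204)]
  fit top [array([ 0.4082,  0.3802, -0.2382]), np.float64(0.0836)]
  fit both [array([ 0.4078,  0.381 , -0.2327]), np.float64(0.119)]
tray top [(0.73, [344.0, 253.0], 6884), (0.
[... 165 characters left out ...]
t both [array([0.4762, 0.0033, 0.1372]), np.float64(0.0282)]
head top [(0.81, [530.0, 232.0], 4131)]
head scene [(0.8, [228.0, 168.0], 3295), (0.46, [461.0, 343.0], 357)]
cleaner top [(0.68, [205.0, 156.0], 653), (0.52, [236.0, 269.0], 516)]
cleaner scene [(0.95, [346.0, 396.0], 1226)]
yellow [269 148 156  74 682] ((0.6473758816719055, -0.0013318359851837158), (0.38465219736099243, 0.15835334360599518), 84.26966857910156)
yellow [117 196  45  36 915] ((0.5893509387969971, 0.5096370577812195), (0.10284891724586487, 0.06078412011265755), 62.73722839355469)
yellow [430 236  71  23 428] ((0.48320263624191284, -0.28906384110450745), (0.04872605949640274, 0.17225299775600433), 0.13485509157180786)
```

View pics/crop1.png

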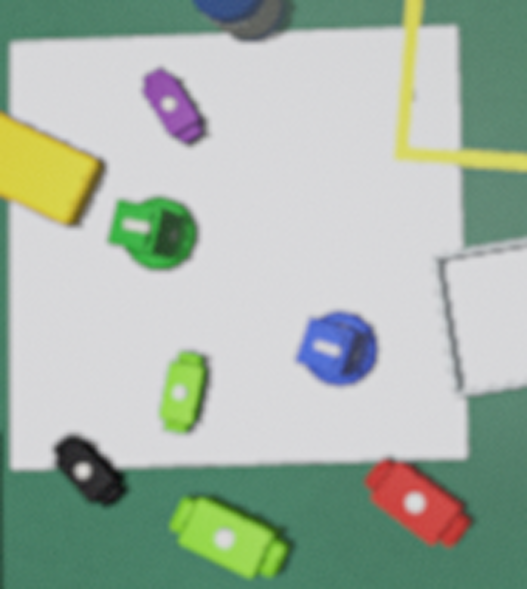

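The enlarged crop shows these candidates:

| Candidate | Crop pixel | Fits? |
|---|---|---|
| Small light green | (183,392) | Yes: on the foam, smaller of the two light greens |
| Large light green | (230,537) | No: too large, off the foam |
| Black | (88,470) | No |
| Red | (417,502) | No |
| Purple | (172,105) | No: the reject die |

The long_die is therefore the small light green one at top pixel (190,286). No amber totem is on the bench. The tray goes first.

```bash
cat >> h.py <<'E'
def pose():
    s=manip.read_state();M=R.from_rotvec(s["ee_rot"]).as_matrix();return np.array(s["position"]),M,np.degrees(np.arctan2(M[1,0],M[0,0])),s
def plan(x,y,z,psi,start=None):
    if start is None:
        p,M,ps,s=pose();print("at",np.round(p,4),"psi",round(ps,2),"tilt",np.round(M[:2,2],4),"t",round(s["clock"],2))
    else: p,ps=np.array(start[:3]),start[3]
    dpsi=(psi-ps+180)%360-180;t=-dpsi/180
    a=np.radians(psi);B=np.array([[np.cos(a),np.sin(a),0],[np.sin(a),-np.cos(a),0],[0,0,-1]])
    v=B.T@(np.array([x,y,z])-p)/.8;n=max(1,int(np.ceil(np.linalg.norm(v)/.06)));k=max(1,int(np.ceil(abs(t)/.05)))
    print(f"turn {t:.4f} = {k} x {t/k:.4f}; shift {np.round(v,4).tolist()} = {n} x {np.round(v/n,4).tolist()}")
    return (x,y,z,psi)
E
python3 - <<'E'
from h import *
im=cv2.imread('pics/top0.png');C=cam("top")
hsv=cv2.cvtColor(im,cv2.COLOR_BGR2HSV);y=cv2.inRange(hsv,(20,90,110),(36,255,255));n,lab,st,ce=cv2.connectedComponentsWithStats(y)
for i in range(1,n):
    if st[i,4]>60:
        vv,uu=np.where(lab==i);P=unproj(C,np.c_[uu,vv],0)[:,:2];print(st[i],cv2.minAreaRect(P.astype(np.float32)))
        if st[i,2]>140:
            # inner hole
            hole=cv2.morphologyEx((lab==i).astype(np.uint8),cv2.MORPH_CLOSE,np.ones((3,3)))
            cs,h=cv2.findContours(hole,cv2.RETR_CCOMP,cv2.CHAIN_APPROX_NONE)
            for c,hh in zip(cs,h[0]):
                if len(c)>100: print("contour",hh[3],cv2.minAreaRect(unproj(C,c.reshape(-1,2),0)[:,:2].astype(np.float32)))
        elif st[i,0]>400: # disc and line
            d=P; g=unproj(C,[[439,248]],0)[0,:2]; near=np.hypot(*(d-g).T)<.04
            line=d[~near&(d[:,1]<g[1])]; q=np.linalg.svd(line-line.mean(0))[2][0]; print("line dir",np.degrees(np.arctan2(*q[::-1])),line.mean(0),"disc",cv2.minEnclosingCircle(d[near&(d[:,1]>g[1]-.02)].astype(np.float32)))
r=cv2.inRange(hsv,(0,120,100),(10,255,255))[225:270,420:460];vv,uu=np.where(r);print("red",unproj(C,[[uu.mean()+420,vv.mean()+225]],0),len(uu))
a=plan(.476,.003,.22,187.9)
E
```

```text
[ 258  145  168   79 2328] ((0.6475186347961426, 0.006815269589424133), (0.40656331181526184, 0.16757561266422272), 84.04901123046875)
contour -1 ((0.6475186347961426, 0.006815269589424133), (0.40656331181526184, 0.16757561266422272), 84.04901123046875)
[117 195  46  37 993] ((0.5896475911140442, 0.5094223022460938), (0.10521828383207321, 0.0619061216711998), 62.452598571777344)
[428 236  73  24 695] ((0.4822048842906952, -0.2865696847438812), (0.1766655594110489, 0.053725987672805786), 89.1839828491211)
line dir 97.71676108365102 [ 0.49558279 -0.318081  ] disc ((0.4825846254825592, -0.22491450607776642), 0.02924705110490322)
red [[ 0.48303488 -0.22593889  0.        ]] 30
at [0.146  0.6077 0.2533] psi 166.49 tilt [ 0.     -0.0001] t 0.9
turn -0.1190 = 3 x -0.0397; shift [-0.3047, -0.8054, 0.0416] = 15 x [-0.0203, -0.0537, 0.0028]
```

>>> step_arm:
  steps:
    - [-1, 0, 0, 0, 0, 0, -0.04]
    - [-1, 0, 0, 0, 0, 0, -0.04]
    - [-1, 0, 0, 0, 0, 0, -0.039]
    - [-1, -0.0203, -0.0537, 0.0028, 0, 0, 0]
    - [-1, -0.0203, -0.0537, 0.0028, 0, 0, 0]
    - [-1, -0.0203, -0.0537, 0.0028, 0, 0, 0]
    - [-1, -0.0203, -0.0537, 0.0028, 0, 0, 0]
    - [-1, -0.0203, -0.0537, 0.0028, 0, 0, 0]
    - [-1, -0.0203, -0.0537, 0.0028, 0, 0, 0]
    - [-1, -0.0203, -0.0537, 0.0028, 0, 0, 0]
    - [-1, -0.0203, -0.0537, 0.0028, 0, 0, 0]
    - [-1, -0.0203, -0.0537, 0.0028, 0, 0, 0]

```text
clock: 2.4
position: [0.3446, 0.2435, 0.2333]
ee_rot: [-0.217, 3.134, 0.001]
contact_force: [1.5, -1.1, 0.5]
finger_gap: 0.998
finger_force: 0.0
```

>>> step_arm:
  steps:
    - [-1, -0.0203, -0.0537, 0.0028, 0, 0, 0]
    - [-1, -0.0203, -0.0537, 0.0028, 0, 0, 0]
    - [-1, -0.0203, -0.0537, 0.0028, 0, 0, 0]
    - [-1, -0.0203, -0.0537, 0.0028, 0, 0, 0]
    - [-1, -0.0203, -0.0537, 0.0028, 0, 0, 0]
    - [-1, -0.0203, -0.0537, 0.0028, 0, 0, 0]
    - [-1, 0, 0, 0, 0, 0, 0]
    - [-1, 0, 0, 0, 0, 0, 0]

```text
clock: 3.4
position: [0.4758, 0.0033, 0.2196]
ee_rot: [0.217, -3.134, -0.0]
contact_force: [-0.7, 0.2, 0.7]
finger_gap: 0.999
finger_force: 0.0
```

```bash
python3 - <<'E'
from h import *
p,M,ps,s=pose();C=cam("wrist");im=manip.capture("wrist");cv2.imwrite("pics/w1.png",im[:,:,::-1])
plan(.476,.003,.036,187.9)
# predicted corners of tray rim + divider
A=R.from_euler('z',.1375).as_matrix();P=np.array([[x,y,.04] for x,y in((-.055,0),(.055,0),(0,0))])@A.T+[.4765,.0033,0];print(np.round(proj(C,P)))
E
```

```text
at [0.4757 0.0037 0.2197] psi -172.04 tilt [-0.0002  0.0002] t 3.45
turn 0.0003 = 1 x 0.0003; shift [-0.0003, -0.0009, 0.2296] = 4 x [-0.0001, -0.0002, 0.0574]
[[319. 142.]
 [319. 289.]
 [319. 219.]]
```

View pics/w1.png

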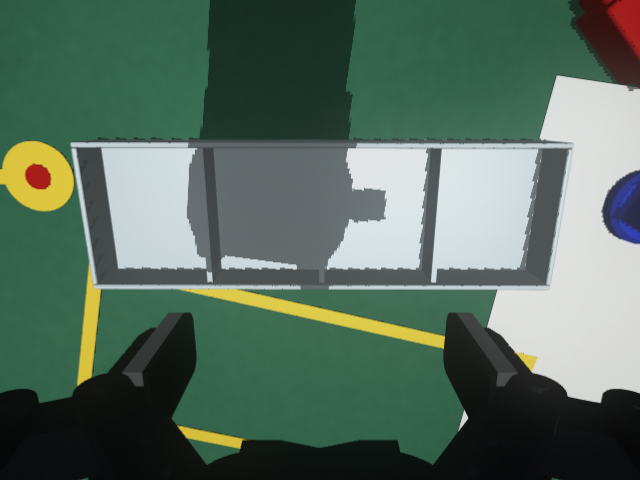

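The wrist picture shows the tray rim at rows 142 to 289 and its middle divider at column 320, as predicted, with the focus disc at (38,176). I'll grip the middle divider.

>>> step_arm:
  steps:
    - [-1, 0, -0.0002, 0.057, 0, 0, 0]
    - [-1, 0, -0.0002, 0.057, 0, 0, 0]
    - [-1, 0, -0.0002, 0.057, 0, 0, 0]
    - [-1, 0, 0, 0.0386, 0, 0, 0]
    - [-1, 0, 0, 0.02, 0, 0, 0]
    - [1, 0, 0, 0, 0, 0, 0]
    - [1, 0, 0, 0, 0, 0, 0]
    - [1, 0, 0, 0, 0, 0, 0]
    - [1, 0, 0, 0, 0, 0, 0]
    - [1, 0, 0, 0, 0, 0, 0]
    - [1, 0, 0, 0, 0, 0, 0]
    - [1, 0, 0, 0, 0, 0, 0]

```text
clock: 4.95
position: [0.4763, 0.0026, 0.0366]
ee_rot: [-0.217, 3.133, 0.001]
contact_force: [-3.8, 0.1, 14.0]
finger_gap: 0.032
finger_force: 59.6
```

```bash
python3 - <<'E'
from h import *
p,M,ps,s=pose();print(s["finger_gap"],s["finger_force"],s["contact_force"])
# tray centre relative to grip taken as measured fit; re-fit from top
manip.capture("top");C=cam("top");r=manip.silhouettes("top","tray");print(r[0]["conf"],int(r[0]["pixels"].sum()))
# target: rotate -13.85deg with grip; tray centre offset from tool
d=R.from_euler('z',-13.85,degrees=True).as_matrix()@(np.array([.4765,.0033,0])-[p[0],p[1],0])
plan(.6475-d[0],.0068-d[1],p[2],ps-13.85)
E
```

```text
0.03211382918894286 59.63796079158783 [-3.75510589  0.1306397  14.01412585]
0.85 3614
at [0.4763 0.0026 0.0366] psi -172.1 tilt [0.0006 0.0004] t 5.05
turn 0.0769 = 2 x 0.0385; shift [-0.212, 0.0266, -0.0] = 4 x [-0.053, 0.0066, -0.0]
```

>>> step_arm:
  steps:
    - [1, -0.02, 0.0025, 0, 0, 0, 0]
    - [1, -0.03, 0.004, 0, 0, 0, 0]
    - [1, -0.03, 0.004, 0, 0, 0, 0]
    - [1, 0, 0, 0, 0, 0, 0.02]
    - [1, 0, 0, 0, 0, 0, 0.02]
    - [1, 0, 0, 0, 0, 0, 0.02]
    - [1, 0, 0, 0, 0, 0, 0.0169]
    - [1, 0, 0, 0, 0, 0, 0]

```text
clock: 6.05
position: [0.5389, 0.0197, 0.0367]
ee_rot: [0.163, 3.136, -0.0]
contact_force: [0.3, 0.3, 7.7]
finger_gap: 0.033
finger_force: 60.9
```

```bash
python3 - <<'E'
from h import *
p,M,ps,s=pose();print(s["finger_gap"],s["finger_force"],s["contact_force"])
a0=np.radians(-13.85);d=R.from_euler('z',a0).as_matrix()@(np.array([.4765,.0033,0])-[.4763,.0026,0])
plan(.6475-d[0],.0068-d[1],.0366,174.05)
E
```

```text
0.032838069663440744 60.85111141204834 [0.31629135 0.27069714 7.65065578]
at [0.5389 0.0197 0.0367] psi 174.06 tilt [ 0.0014 -0.0001] t 6.05
turn 0.0001 = 1 x 0.0001; shift [-0.1363, -0.0028, 0.0001] = 3 x [-0.0454, -0.0009, 0.0]
```

>>> step_arm:
  steps:
    - [1, -0.03, -0.0006, 0, 0, 0, 0]
    - [1, -0.03, -0.0006, 0, 0, 0, 0]
    - [1, -0.03, -0.0006, 0, 0, 0, 0]
    - [1, -0.03, -0.0006, 0, 0, 0, 0]
    - [1, -0.0163, -0.0004, 0, 0, 0, 0]
    - [1, 0, 0, 0, 0, 0, 0]
    - [1, 0, 0, 0, 0, 0, 0]
    - [-1, 0, 0, 0, 0, 0, 0]
    - [-1, 0, 0, 0, 0, 0, 0]
    - [-1, 0, 0, 0, 0, 0, 0]
    - [-1, 0, 0, 0, 0, 0, 0]
    - [-1, 0, 0, 0, 0, 0, 0]

```text
clock: 7.55
position: [0.6464, 0.0061, 0.036]
ee_rot: [-0.162, -3.137, 0.0]
contact_force: [0.7, -0.1, -0.7]
finger_gap: 0.998
finger_force: 0.0
```

>>> step_arm:
  steps:
    - [-1, 0, 0, -0.03, 0, 0, 0]
    - [-1, 0, 0, -0.05, 0, 0, 0]
    - [-1, 0, 0, -0.05, 0, 0, 0]
    - [-1, 0, 0, -0.05, 0, 0, 0]
    - [-1, 0, 0, -0.05, 0, 0, 0]
    - [-1, 0, 0, -0.05, 0, 0, 0]
    - [-1, 0, 0, 0, 0, 0, 0]

```text
clock: 8.43
position: [0.6476, 0.0059, 0.2632]
ee_rot: [0.162, 3.133, 0.001]
contact_force: [-0.4, 0.5, -0.5]
finger_gap: 0.999
finger_force: 0.0
```

```bash
python3 - <<'E'
from h import *
p,M,ps,s=pose();print(p,ps)
C=cam("wrist");im=manip.capture("wrist");cv2.imwrite("pics/w2.png",im[:,:,::-1])
r=manip.silhouettes("wrist","tray");print([(x["conf"],int(x["pixels"].sum())) for x in r])
print(fit([(C,r[0]["pixels"])],TRAY,[.6475,.0068,-.1]))
hsv=cv2.cvtColor(im,cv2.COLOR_RGB2HSV);y=cv2.inRange(hsv,(20,90,110),(36,255,255));vv,uu=np.where(y)
P=unproj(C,np.c_[uu,vv],0)[:,:2];k=(abs(P[:,0]-.6475)<.14)&(abs(P[:,1]-.0068)<.22);print(cv2.minAreaRect(P[k].astype(np.float32)))
plan(.532,.402,.25,ps)
E
```

```text
[0.64760403 0.00588576 0.26322212] 174.0615943009765
[(0.77, 55850)]
(array([ 0.64689772,  0.00639173, -0.1042331 ]), np.float64(0.015871687064833884))
((0.645838737487793, 0.008880063891410828), (0.4048321843147278, 0.1648649275302887), 84.02806854248047)
at [0.6464 0.0062 0.2599] psi 174.07 tilt [0.0001 0.0001] t 8.53
turn 0.0001 = 1 x 0.0001; shift [0.1934, 0.4773, 0.0123] = 9 x [0.0215, 0.053, 0.0014]
```

View pics/w2.png

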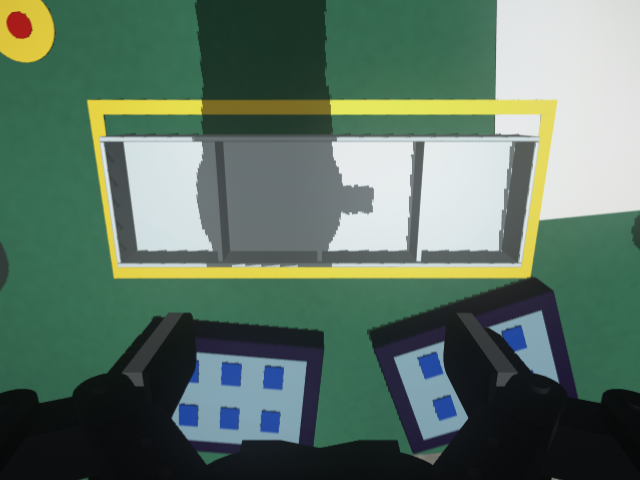

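The picture shows the tray inside the yellow frame with clearance all round (rim corners about (100,138) to (535,265), frame (88,100) to (555,277)), and the fit agrees on yaw. Next is the green totem.

>>> step_arm:
  steps:
    - [-1, 0.0215, 0.053, 0.0014, 0, 0, 0]
    - [-1, 0.0215, 0.053, 0.0014, 0, 0, 0]
    - [-1, 0.0215, 0.053, 0.0014, 0, 0, 0]
    - [-1, 0.0215, 0.053, 0.0014, 0, 0, 0]
    - [-1, 0.0215, 0.053, 0.0014, 0, 0, 0]
    - [-1, 0.0215, 0.053, 0.0014, 0, 0, 0]
    - [-1, 0.0215, 0.053, 0.0014, 0, 0, 0]
    - [-1, 0.0215, 0.053, 0.0014, 0, 0, 0]
    - [-1, 0.0215, 0.053, 0.0014, 0, 0, 0]
    - [-1, 0, 0, 0, 0, 0, 0]
    - [-1, 0, 0, 0, 0, 0, 0]

```text
clock: 9.9
position: [0.5319, 0.4009, 0.2488]
ee_rot: [-0.163, -3.136, 0.003]
contact_force: [0.3, -0.6, -0.1]
finger_gap: 0.999
finger_force: 0.0
```

```bash
cat > wt.py <<'E'
import sys
from h import *
lab,x,y,fn=sys.argv[1],float(sys.argv[2]),float(sys.argv[3]),sys.argv[4]
p,M,ps,s=pose();print(np.round(p,4),round(ps,2))
C=cam("wrist");im=manip.capture("wrist")
r=manip.silhouettes("wrist",lab);print([(q["conf"],np.round(q["centre"]).tolist(),int(q["pixels"].sum())) for q in r])
e=proj(C,[[x,y,.04]])[0];r=[q for q in r if np.hypot(*(np.array(q["centre"])-e))<90][0]
mod=DIE if "die" in lab else TOTEM
mk=r["pixels"];q,f=fit([(C,mk)],mod,[x,y,float(sys.argv[5]) if len(sys.argv)>5 else .3],.002);print("fit",np.round(q,4),round(f,3))
if mod is TOTEM:
    g=cv2.cvtColor(im,cv2.COLOR_RGB2HSV);hull=render(C,mod,q,.002)[::SS,::SS]
    w=(cv2.inRange(g,(0,0,130),(180,70,255))>0)&(hull>0);n,l,st,ce=cv2.connectedComponentsWithStats(w.astype(np.uint8))
    for i in range(1,n):
        if st[i,4]>15:
            b=unproj(C,[ce[i]],.088)[0];v,u=np.where(l==i);R_=cv2.minAreaRect(unproj(C,np.c_[u,v],.088)[:,:2].astype(np.float32))
            d=b[:2]-q[:2];print("white",st[i].tolist(),"offset mm",np.round(d*1e3,1),"dir",round(np.degrees(np.arctan2(d[1],d[0])),1),R_)
c=np.round(e).astype(int);x0=max(0,c[0]-110);y0=max(0,c[1]-100);cr=im[y0:y0+200,x0:x0+220,::-1];cv2.imwrite(fn,cv2.resize(cr,None,fx=2.5,fy=2.5));print("crop origin",x0,y0)
E
python3 wt.py green_totem .532 .402 pics/g1.png
```

```text
[0.5319 0.4009 0.2488] 174.05
[(0.51, [278.0, 43.0], 3379)]Traceback (most recent call last):
  File "wt.py", line 7, in <module>
    e=proj(C,[[x,y,.04]])[0];r=[q for q in r if np.hypot(*(np.array(q["centre"])-e))<90][0]
                               ~~~~~~~~~~~~~~~~~~~~~~~~~~~~~~~~~~~~~~~~~~~~~~~~~~~~~~~~~^^^
IndexError: list index out of range
```

```bash
python3 - <<'E'
from h import *
im=manip.capture("wrist");cv2.imwrite("pics/w3.png",im[:,:,::-1])
r=manip.silhouettes("wrist","green_totem");print([(q["conf"],np.round(q["centre"]).tolist(),int(q["pixels"].sum())) for q in r])
E
```

```text
[(0.92, [324.0, 204.0], 4410)]
```

View pics/w3.png

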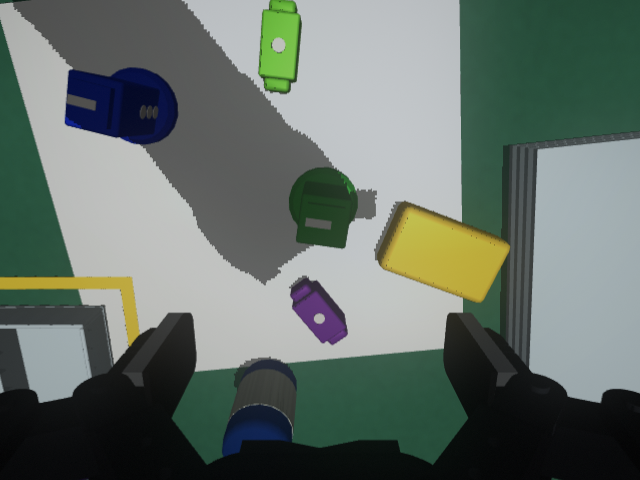

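The wrist picture shows the green totem at (323,207) with its bar at (318,224), the blue totem at (120,105), the long_die at (279,45), the sponge at (445,250) and the reject die at (319,312).

```bash
sed -i 's/(0,0,130),(180,70,255)/(0,0,70),(180,60,255)/' wt.py; python3 wt.py green_totem .532 .402 pics/g1.png
```

```text
[0.5325 0.4006 0.2499] 173.98
[(0.6, [321.0, 204.0], 4339)]
fit [ 0.532   0.4036 -0.282 ] 0.049
white [315, 166, 39, 20, 54] offset mm [-34.1  11.9] dir 160.8 ((0.4985799193382263, 0.41544973850250244), (0.02809380553662777, 0.004758887458592653), 58.790077209472656)
white [309, 187, 50, 63, 156] offset mm [ 5.1 13.4] dir 69.3 ((0.5350017547607422, 0.4174078404903412), (0.02167475037276745, 0.05023175850510597), 46.6093864440918)
white [305, 218, 26, 12, 230] offset mm [-0.5 -3.9] dir -97.0 ((0.5315239429473877, 0.3996897339820862), (0.01778169348835945, 0.006265337113291025), 76.12923431396484)
crop origin 211 109
```

View pics/g1.png

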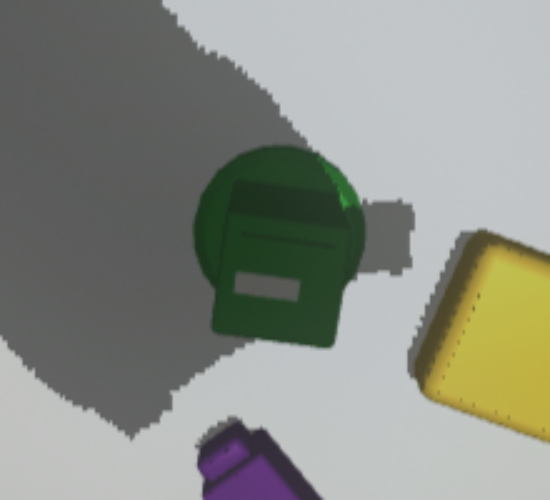

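```bash
python3 -c "
import cv2
t=cv2.imread('pics/scene0.png')[285:400,390:480];a=cv2.resize(t,None,fx=5,fy=5,interpolation=cv2.INTER_CUBIC);cv2.imwrite('pics/s2.png',a)"
```

```text
(no output)
```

View pics/s2.png

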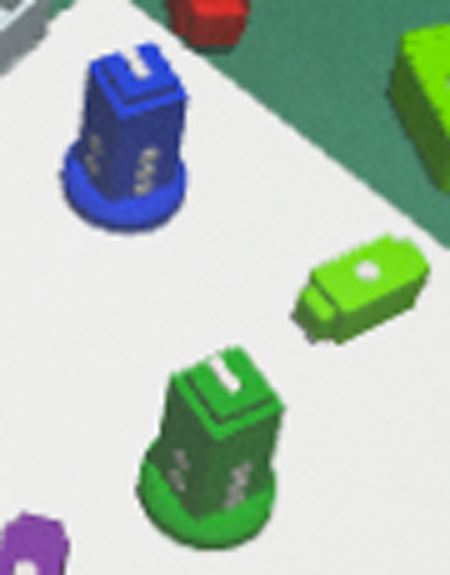

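The scene crop shows that on both totems the three-dot side faces +y and the two-dot side faces +x. That agrees with the green bar's offset towards −y, so green's yaw is about 73.8°. I'll grip green.

```bash
python3 - <<'E'
from h import *
plan(.532,.403,.067,163.8)
E
```

```text
at [0.5323 0.401  0.25  ] psi 174.01 tilt [ 0.0001 -0.0001] t 10.2
turn 0.0567 = 2 x 0.0284; shift [0.0011, 0.0023, 0.2287] = 4 x [0.0003, 0.0006, 0.0572]
```

>>> step_arm:
  steps:
    - [-1, 0, 0, 0, 0, 0, 0.028]
    - [-1, 0, 0, 0, 0, 0, 0.0287]
    - [-1, 0.0006, 0.0012, 0.05, 0, 0, 0]
    - [-1, 0.0005, 0.0011, 0.05, 0, 0, 0]
    - [-1, 0, 0, 0.05, 0, 0, 0]
    - [-1, 0, 0, 0.05, 0, 0, 0]
    - [-1, 0, 0, 0.0287, 0, 0, 0]
    - [1, 0, 0, 0, 0, 0, 0]
    - [1, 0, 0, 0, 0, 0, 0]
    - [1, 0, 0, 0, 0, 0, 0]
    - [1, 0, 0, 0, 0, 0, 0]
    - [1, 0, 0, 0, 0, 0, 0]

```text
clock: 11.7
position: [0.5323, 0.4042, 0.0687]
ee_rot: [0.441, 3.109, 0.003]
contact_force: [-1.5, -1.9, 5.9]
finger_gap: 0.418
finger_force: 59.1
```

>>> step_arm:
  steps:
    - [1, 0, 0, 0, 0, 0, 0]
    - [1, 0, 0, -0.02, 0, 0, 0]
    - [1, 0, 0, -0.05, 0, 0, 0]
    - [1, 0, 0, -0.05, 0, 0, 0]
    - [1, 0, 0, -0.05, 0, 0, 0]
    - [1, 0, 0, -0.05, 0, 0, 0]
    - [1, 0, 0, 0, 0, 0, 0]

```text
clock: 12.58
position: [0.5328, 0.4042, 0.2478]
ee_rot: [0.441, 3.106, 0.008]
contact_force: [0.2, -0.0, -2.2]
finger_gap: 0.411
finger_force: 60.0
```

```bash
cat > insp.py <<'E'
import sys
from h import *
# plan to focus; hold height h of TCP above totem base given
h=float(sys.argv[1]); off=float(sys.argv[2]) # psi - totem yaw
F=np.array([.483,-.2255]);hx=-82.3;u=np.array([np.cos(np.radians(hx)),np.sin(np.radians(hx))]);c=F-.018*u
dx=float(sys.argv[3])/1e3 if len(sys.argv)>3 else 0.  # totem offset along tool x
st=None
for k,f in enumerate((180,90,0)):
    psi=hx+f+off; a=np.radians(psi);q=c-dx*np.array([np.cos(a),np.sin(a)])
    print("side",k+1,np.round(q,4),psi); st=plan(q[0],q[1],.138+h,psi,st)
E
cat > meas.py <<'E'
from h import *
import sys
# check a held totem: fit xy at given base height in top & scene
p,M,ps,s=pose();print(np.round(p,4),round(ps,2),s["finger_gap"],s["finger_force"],s["contact_force"])
lab=sys.argv[1];h=float(sys.argv[2]);a=np.radians(ps)
for n in ("scene","top"):
    manip.capture(n);C=cam(n);r=manip.silhouettes(n,lab)
    if not r: print(n,"none");continue
    q,f=fit([(C,r[0]["pixels"])],TOTEM,[p[0],p[1],a],p[2]-h)
    d=q[:2]-p[:2];print(n,r[0]["conf"],int(r[0]["pixels"].sum()),"pos",np.round(q,4),"tool-x off",round(d@[np.cos(a),np.sin(a)],4),"tool-y off",round(d@[np.sin(a),-np.cos(a)],4),round(f,3))
E
python3 meas.py green_totem .065; python3 insp.py .065 90
```

```text
[0.5328 0.4042 0.2478] 163.85 0.4108462225584134 59.961018562316895 [ 0.1974433  -0.01645353 -2.23883167]
scene 0.8 882 pos [0.5355 0.4053 2.6106] tool-x off -0.0023 tool-y off 0.0019 0.296
top 0.52 224 pos [0.5304 0.3985 2.7312] tool-x off 0.0007 tool-y off -0.0061 0.719
side 1 [ 0.4806 -0.2077] 187.7
at [0.5312 0.4034 0.2423] psi 163.86 tilt [-0.001  -0.0008] t 12.78
turn -0.1324 = 3 x -0.0441; shift [0.165, -0.7485, 0.0492] = 13 x [0.0127, -0.0576, 0.0038]
side 2 [ 0.4806 -0.2077] 97.7
turn 0.5000 = 10 x 0.0500; shift [0.0, 0.0, 0.0] = 1 x [0.0, 0.0, 0.0]
side 3 [ 0.4806 -0.2077] 7.700000000000003
turn 0.5000 = 10 x 0.0500; shift [0.0, 0.0, 0.0] = 1 x [0.0, 0.0, 0.0]
```

>>> step_arm:
  steps:
    - [1, 0, 0, 0, 0, 0, -0.0441]
    - [1, 0, 0, 0, 0, 0, -0.0441]
    - [1, 0, 0, 0, 0, 0, -0.0442]
    - [1, 0.0127, -0.0576, 0.0038, 0, 0, 0]
    - [1, 0.0127, -0.0576, 0.0038, 0, 0, 0]
    - [1, 0.0127, -0.0576, 0.0038, 0, 0, 0]
    - [1, 0.0127, -0.0576, 0.0038, 0, 0, 0]
    - [1, 0.0127, -0.0576, 0.0038, 0, 0, 0]
    - [1, 0.0127, -0.0576, 0.0038, 0, 0, 0]
    - [1, 0.0127, -0.0576, 0.0038, 0, 0, 0]
    - [1, 0.0127, -0.0576, 0.0038, 0, 0, 0]
    - [1, 0.0127, -0.0576, 0.0038, 0, 0, 0]

```text
clock: 14.28
position: [0.4958, -0.021, 0.215]
ee_rot: [0.211, -3.133, 0.0]
contact_force: [1.7, -0.1, -1.6]
finger_gap: 0.414
finger_force: 60.0
```

>>> step_arm:
  steps:
    - [1, 0.0127, -0.0576, 0.0038, 0, 0, 0]
    - [1, 0.0127, -0.0576, 0.0038, 0, 0, 0]
    - [1, 0.0127, -0.0576, 0.0038, 0, 0, 0]
    - [1, 0.0127, -0.0576, 0.0038, 0, 0, 0]
    - [1, 0, 0, 0, 0, 0, 0]
    - [1, 0, 0, 0, 0, 0, 0]
    - [1, 0, 0, 0, 0, 0, 0]

```text
clock: 15.15
position: [0.4811, -0.2066, 0.2033]
ee_rot: [0.213, -3.134, -0.001]
contact_force: [-0.2, 0.4, -1.6]
finger_gap: 0.414
finger_force: 60.1
```

```bash
cat > meas2.py <<'E'
from h import *
import sys
p,M,ps,s=pose();print(np.round(p,4),round(ps,2),np.round(M[:2,2],4))
lab=sys.argv[1];a=np.radians(ps);im=manip.capture("scene");C=cam("scene");r=manip.silhouettes("scene",lab)
print([(q["conf"],np.round(q["centre"]).tolist(),int(q["pixels"].sum())) for q in r])
mk=r[0]["pixels"]
for h in (.056,.059,.062,.065,.068,.071):
    q,f=fit([(C,mk)],TOTEM,[p[0],p[1],a],p[2]-h);d=q[:2]-p[:2]
    print(h,np.round(q,4),"tool-x",round(d@[np.cos(a),np.sin(a)],4),"tool-y",round(d@[np.sin(a),-np.cos(a)],4),round(f,4))
# plinth bottom edge: front-most pixel vs prediction
v,u=np.where(mk);b=v.max();print("bottom row",b,{h:float(np.round(proj(C,TOTEM[0]+[p[0],p[1],p[2]-h])[:,1].max(),1)) for h in(.059,.062,.065,.068)})
e=proj(C,[[p[0],p[1],.17]])[0].astype(int);cr=im[max(0,e[1]-110):e[1]+50,e[0]-110:e[0]+90,::-1];cv2.imwrite(sys.argv[2],cv2.resize(cr,None,fx=3,fy=3,interpolation=cv2.INTER_CUBIC))
# yellow disc / head in scene
hsv=cv2.cvtColor(im,cv2.COLOR_RGB2HSV)
E
python3 meas2.py green_totem pics/f1.png;python3 insp.py .065 90
```

```text
[ 0.4811 -0.2066  0.2033] -172.22 [-0.0004  0.0003]
[(0.71, [274.0, 185.0], 496)]
0.056 [ 0.4911 -0.1968 -2.185 ] tool-x -0.0113 tool-y 0.0084 0.2665
0.059 [ 0.489  -0.2    -3.7308] tool-x -0.0088 tool-y 0.0055 0.2658
0.062 [ 0.4876 -0.202  -2.1772] tool-x -0.007 tool-y 0.0037 0.2626
0.065 [ 0.4844 -0.2062 -2.2399] tool-x -0.0034 tool-y -0.0 0.2603
0.068 [ 0.4825 -0.2095 -2.246 ] tool-x -0.001 tool-y -0.003 0.2611
0.071 [ 0.4809 -0.2121 -2.2498] tool-x 0.001 tool-y -0.0055 0.259
bottom row 199 {0.059: 197.1, 0.062: 198.0, 0.065: 198.9, 0.068: 199.7}
side 1 [ 0.4806 -0.2077] 187.7
at [ 0.4812 -0.2068  0.2035] psi -172.22 tilt [-0.      0.0002] t 15.25
turn 0.0004 = 1 x 0.0004; shift [0.0009, -0.001, 0.0006] = 1 x [0.0009, -0.001, 0.0006]
side 2 [ 0.4806 -0.2077] 97.7
turn 0.5000 = 10 x 0.0500; shift [0.0, 0.0, 0.0] = 1 x [0.0, 0.0, 0.0]
side 3 [ 0.4806 -0.2077] 7.700000000000003
turn 0.5000 = 10 x 0.0500; shift [0.0, 0.0, 0.0] = 1 x [0.0, 0.0, 0.0]
```

View pics/f1.png

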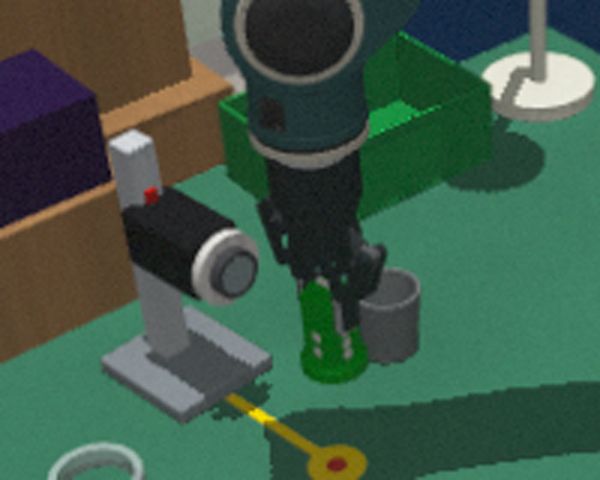

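The crop shows green held upright at the focus with the arm clear of the head. The two-dot side faces +x and the three-dot side faces away, so the one-dot side faces the lens. I'll check the lens axis against the ring light.

```bash
python3 - <<'E'
from h import *
p,M,ps,s=pose();C=cam("scene");e=proj(C,[[.4811,-.2066,.17]])[0].astype(int)
o=np.array([e[0]-110,max(0,e[1]-110)])
print("observed lens px (from crop 238,272; ring 224,266)",o+np.array([238,272])/3,o+np.array([224,266])/3)
u=np.array([np.cos(np.radians(-82.3)),np.sin(np.radians(-82.3)),0])
F=np.array([.483,-.2255,.17]);print("pred lens front",proj(C,[F+.11*u]),"at -80.3",proj(C,[F+.11*np.array([np.cos(np.radians(-80.3)),np.sin(np.radians(-80.3)),0])]))
print("pred disc",proj(C,[[.483,-.2255,0]]),"obs",o+np.array([337,464])/3)
# head base edges / post from top image
D=cam("top");print("top lens pred",proj(D,[F+.11*u]), "base corners pred",np.round(proj(D,[np.r_[(F+.2*u)[:2],.01]+a*.065*u+b*.06*np.array([-u[1],u[0],0]) for a in(-1,1) for b in(-1,1)])))
E
python3 -c "
import cv2
t=cv2.imread('pics/top0.png')[190:275,425:600];cv2.imwrite('pics/head.png',cv2.resize(t,None,fx=4.5,fy=4.5,interpolation=cv2.INTER_CUBIC))"
```

```text
observed lens px (from crop 238,272; ring 224,266) [247.33333333 162.66666667] [242.66666667 160.66666667]
pred lens front [[245.83047584 163.14165732]] at -80.3 [[244.78687856 163.78216235]]
pred disc [[278.82886386 226.7624329 ]] obs [280.33333333 226.66666667]
top lens pred [[503.57723521 234.48099828]] base corners pred [[499. 263.]
 [490. 214.]
 [552. 254.]
 [542. 206.]]
```

View pics/head.png

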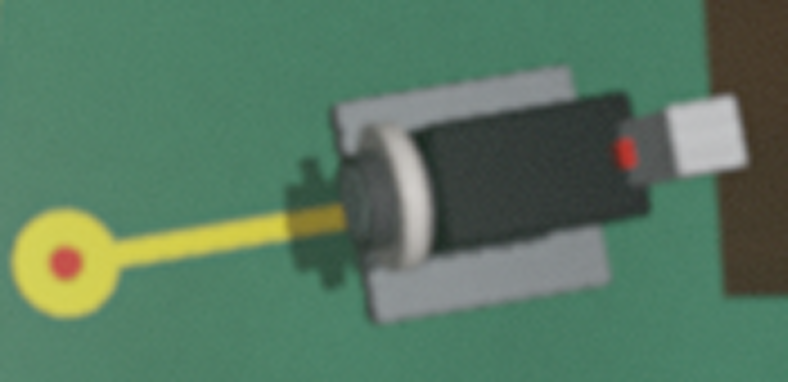

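The top crop shows the head's base edges and painted line about 9–10° off horizontal, which puts the lens axis at −82.3° within about 1°. I'll now show the three sides.

>>> step_arm:
  steps:
    - [1, 0.0009, -0.001, 0.0006, 0, 0, 0]
    - [1, 0, 0, 0, 0, 0, 0]
    - [1, 0, 0, 0, 0, 0, 0]
    - [1, 0, 0, 0, 0, 0, 0]
    - [1, 0, 0, 0, 0, 0, 0]
    - [1, 0, 0, 0, 0, 0, 0]
    - [1, 0, 0, 0, 0, 0, 0]
    - [1, 0, 0, 0, 0, 0, 0]
    - [1, 0, 0, 0, 0, 0, 0]
    - [1, 0, 0, 0, 0, 0, 0]
    - [1, 0, 0, 0, 0, 0, 0]
    - [1, 0, 0, 0, 0, 0, 0]

```text
clock: 16.75
position: [0.4803, -0.2085, 0.203]
ee_rot: [-0.211, 3.134, -0.0]
contact_force: [0.2, -0.6, -0.9]
finger_gap: 0.409
finger_force: 60.1
```

>>> step_arm:
  steps:
    - [1, 0, 0, 0, 0, 0, 0]
    - [1, 0, 0, 0, 0, 0, 0]
    - [1, 0, 0, 0, 0, 0, 0.05]
    - [1, 0, 0, 0, 0, 0, 0.05]
    - [1, 0, 0, 0, 0, 0, 0.05]
    - [1, 0, 0, 0, 0, 0, 0.05]
    - [1, 0, 0, 0, 0, 0, 0.05]
    - [1, 0, 0, 0, 0, 0, 0.05]
    - [1, 0, 0, 0, 0, 0, 0.05]
    - [1, 0, 0, 0, 0, 0, 0.05]
    - [1, 0, 0, 0, 0, 0, 0.05]
    - [1, 0, 0, 0, 0, 0, 0.05]

```text
clock: 18.25
position: [0.4804, -0.2085, 0.2031]
ee_rot: [2.073, 2.36, 0.0]
contact_force: [0.6, 1.2, -1.9]
finger_gap: 0.412
finger_force: 60.3
```

>>> step_arm:
  steps:
    - [1, 0, 0, 0, 0, 0, 0]
    - [1, 0, 0, 0, 0, 0, 0]
    - [1, 0, 0, 0, 0, 0, 0]

```text
clock: 18.62
position: [0.4803, -0.2086, 0.2031]
ee_rot: [2.065, 2.368, 0.0]
contact_force: [0.5, 0.5, -1.4]
finger_gap: 0.412
finger_force: 60.2
```

```bash
python3 meas2.py green_totem pics/f2.png; python3 - <<'E'
from h import *
plan(.4806,-.2077,.203,97.7)
E
```

```text
[ 0.4803 -0.2086  0.2031] 97.81 [0.0002 0.0001]
[(0.89, [282.0, 185.0], 589), (0.38, [394.0, 401.0], 422), (0.36, [414.0, 313.0], 792)]
0.056 [ 0.4867 -0.1945  1.5108] tool-x 0.0131 tool-y 0.0083 0.1959
0.059 [ 0.4848 -0.1979  1.4088] tool-x 0.01 tool-y 0.0059 0.1944
0.062 [ 0.4827 -0.2016  1.4684] tool-x 0.0066 tool-y 0.0033 0.1909
0.065 [ 0.4811 -0.2051  1.8198] tool-x 0.0033 tool-y 0.0012 0.1913
0.068 [ 0.4786 -0.2079  1.5331] tool-x 0.0009 tool-y -0.0016 0.1876
0.071 [ 0.4766 -0.2111  1.5145] tool-x -0.002 tool-y -0.004 0.1876
bottom row 199 {0.059: 196.7, 0.062: 197.5, 0.065: 198.4, 0.068: 199.3}
at [ 0.4803 -0.2086  0.2031] psi 97.76 tilt [0.0002 0.    ] t 18.73
turn 0.0003 = 1 x 0.0003; shift [0.0011, 0.0005, 0.0001] = 1 x [0.0011, 0.0005, 0.0001]
```

>>> step_arm:
  steps:
    - [1, 0.001, 0.0004, 0, 0, 0, 0]
    - [1, 0, 0, 0, 0, 0, 0]
    - [1, 0, 0, 0, 0, 0, 0]
    - [1, 0, 0, 0, 0, 0, 0]
    - [1, 0, 0, 0, 0, 0, 0]
    - [1, 0, 0, 0, 0, 0, 0]
    - [1, 0, 0, 0, 0, 0, 0]
    - [1, 0, 0, 0, 0, 0, 0]
    - [1, 0, 0, 0, 0, 0, 0]
    - [1, 0, 0, 0, 0, 0, 0]
    - [1, 0, 0, 0, 0, 0, 0]
    - [1, 0, 0, 0, 0, 0, 0]

```text
clock: 20.23
position: [0.4805, -0.2077, 0.203]
ee_rot: [2.067, 2.365, -0.0]
contact_force: [-0.7, -0.0, -1.3]
finger_gap: 0.418
finger_force: 60.2
```

>>> step_arm:
  steps:
    - [1, 0, 0, 0, 0, 0, 0]
    - [1, 0, 0, 0, 0, 0, 0]
    - [1, 0, 0, 0, 0, 0, 0.05]
    - [1, 0, 0, 0, 0, 0, 0.05]
    - [1, 0, 0, 0, 0, 0, 0.05]
    - [1, 0, 0, 0, 0, 0, 0.05]
    - [1, 0, 0, 0, 0, 0, 0.05]
    - [1, 0, 0, 0, 0, 0, 0.05]
    - [1, 0, 0, 0, 0, 0, 0.05]
    - [1, 0, 0, 0, 0, 0, 0.05]
    - [1, 0, 0, 0, 0, 0, 0.05]
    - [1, 0, 0, 0, 0, 0, 0.05]

```text
clock: 21.72
position: [0.4806, -0.2076, 0.203]
ee_rot: [3.135, 0.203, -0.0]
contact_force: [-0.1, -0.0, -1.6]
finger_gap: 0.413
finger_force: 60.3
```

>>> step_arm:
  steps:
    - [1, 0, 0, 0, 0, 0, 0]
    - [1, 0, 0, 0, 0, 0, 0]
    - [1, 0, 0, 0, 0, 0, 0]
    - [1, 0, 0, 0, 0, 0, 0]
    - [1, 0, 0, 0, 0, 0, 0]
    - [1, 0, 0, 0, 0, 0, 0]
    - [1, 0, 0, 0, 0, 0, 0]
    - [1, 0, 0, 0, 0, 0, 0]
    - [1, 0, 0, 0, 0, 0, 0]
    - [1, 0, 0, 0, 0, 0, 0]
    - [1, 0, 0, 0, 0, 0, 0]
    - [1, 0, 0, 0, 0, 0, 0]

```text
clock: 23.22
position: [0.4805, -0.2077, 0.203]
ee_rot: [3.134, 0.211, 0.0]
contact_force: [-0.1, 0.9, -1.2]
finger_gap: 0.412
finger_force: 60.3
```

```bash
python3 - <<'E'
from h import *
plan(.4806,-.2077,.203,7.7)
# compartments
A=R.from_euler('z',-.1042).as_matrix()
for y in(-.13,-.043,.043,.13): print(y,np.round(A@[0,y,0]+[.6469,.0064,0],4))
c=A@[0,-.043,0]+[.6469,.0064,0]
a=plan(c[0],c[1],.203,84.0); plan(c[0],c[1],.0705,84.0,a)
E
```

```text
at [ 0.4805 -0.2077  0.203 ] psi 7.69 tilt [ 0.     -0.0001] t 23.23
turn -0.0001 = 1 x -0.0001; shift [0.0001, -0.0, 0.0] = 1 x [0.0001, -0.0, 0.0]
-0.13 [ 0.6334 -0.1229  0.    ]
-0.043 [ 0.6424 -0.0364  0.    ]
0.043 [0.6514 0.0492 0.    ]
0.13 [0.6604 0.1357 0.    ]
at [ 0.4805 -0.2077  0.203 ] psi 7.69 tilt [ 0.     -0.0001] t 23.23
turn -0.4239 = 9 x -0.0471; shift [0.2342, 0.1789, 0.0] = 5 x [0.0468, 0.0358, 0.0]
turn -0.0000 = 1 x -0.0000; shift [0.0, 0.0, 0.1656] = 3 x [0.0, 0.0, 0.0552]
```

```bash
python3 - <<'E'
from h import *
a=plan(.6334,-.1229,.203,7.7);plan(.6334,-.1229,.0715,7.7,a)
E
```

```text
at [ 0.4805 -0.2077  0.203 ] psi 7.69 tilt [ 0.     -0.0001] t 23.23
turn -0.0001 = 1 x -0.0001; shift [0.2036, -0.0795, 0.0] = 4 x [0.0509, -0.0199, 0.0]
turn -0.0000 = 1 x -0.0000; shift [0.0, 0.0, 0.1644] = 3 x [0.0, 0.0, 0.0548]
```

>>> step_arm:
  steps:
    - [1, 0.0509, -0.0199, 0, 0, 0, 0]
    - [1, 0.0509, -0.0199, 0, 0, 0, 0]
    - [1, 0.0509, -0.0199, 0, 0, 0, 0]
    - [1, 0.0509, -0.0199, 0, 0, 0, 0]
    - [1, 0, 0, 0, 0, 0, 0]
    - [1, 0, 0, 0.05, 0, 0, 0]
    - [1, 0, 0, 0.05, 0, 0, 0]
    - [1, 0, 0, 0.04, 0, 0, 0]
    - [1, 0, 0, 0.0144, 0, 0, 0]
    - [1, 0, 0, 0.01, 0, 0, 0]
    - [1, 0, 0, 0, 0, 0, 0]
    - [1, 0, 0, 0, 0, 0, 0]

```text
clock: 24.72
position: [0.6338, -0.123, 0.0724]
ee_rot: [3.134, 0.211, 0.002]
contact_force: [-1.1, 0.0, -0.8]
finger_gap: 0.417
finger_force: 60.0
```

>>> step_arm:
  steps:
    - [1, 0, 0, 0.002, 0, 0, 0]
    - [1, 0, 0, 0, 0, 0, 0]
    - [-1, 0, 0, 0, 0, 0, 0]
    - [-1, 0, 0, 0, 0, 0, 0]
    - [-1, 0, 0, 0, 0, 0, 0]
    - [-1, 0, 0, 0, 0, 0, 0]
    - [-1, 0, 0, 0, 0, 0, 0]
    - [-1, 0, 0, -0.05, 0, 0, 0]
    - [-1, 0, 0, -0.06, 0, 0, 0]
    - [-1, 0, 0, -0.06, 0, 0, 0]
    - [-1, 0, 0, -0.05, 0, 0, 0]
    - [-1, 0, 0, 0, 0, 0, 0]

```text
clock: 26.22
position: [0.6342, -0.1234, 0.2487]
ee_rot: [3.134, 0.211, 0.006]
contact_force: [-0.8, 0.1, -0.6]
finger_gap: 1.004
finger_force: 0.0
```

```bash
python3 - <<'E'
from h import *
p,M,ps,s=pose();C=cam("scene");im=manip.capture("scene");cv2.imwrite("pics/s3.png",im[:,:,::-1])
r=manip.silhouettes("scene","green_totem");print([(q["conf"],np.round(q["centre"]).tolist(),int(q["pixels"].sum())) for q in r])
r=manip.silhouettes("scene","blue_totem");print([(q["conf"],np.round(q["centre"]).tolist(),int(q["pixels"].sum())) for q in r])
print("expect green",proj(C,[[.6334,-.1229,.047]]),"blue was 418,312")
b=(.4387,.2607)
plan(b[0],b[1],.26,156)
E
```

```text
[(0.61, [252.0, 263.0], 555), (0.39, [286.0, 306.0], 5432)]
[(0.62, [415.0, 314.0], 776)]
expect green [[253.29687049 259.84721084]] blue was 418,312
at [ 0.6332 -0.1225  0.245 ] psi 7.7 tilt [-0.0009  0.0003] t 26.38
turn -0.8239 = 17 x -0.0485; shift [0.4169, 0.3387, -0.0187] = 9 x [0.0463, 0.0376, -0.0021]
```

View pics/s3.png

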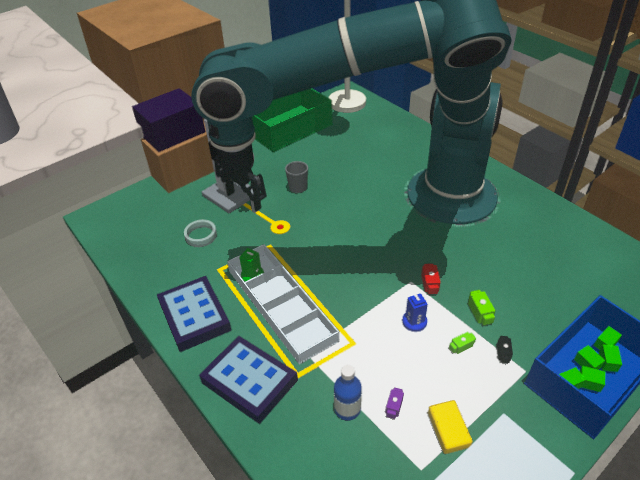

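The scene picture shows green standing in the end compartment at (250,263), with blue (415,312) and the long_die (462,342) unmoved.

>>> step_arm:
  steps:
    - [-1, 0, 0, 0, 0, 0, -0.0485]
    - [-1, 0, 0, 0, 0, 0, -0.0485]
    - [-1, 0, 0, 0, 0, 0, -0.0485]
    - [-1, 0, 0, 0, 0, 0, -0.0485]
    - [-1, 0, 0, 0, 0, 0, -0.0485]
    - [-1, 0, 0, 0, 0, 0, -0.0485]
    - [-1, 0, 0, 0, 0, 0, -0.0485]
    - [-1, 0, 0, 0, 0, 0, -0.0485]
    - [-1, 0, 0, 0, 0, 0, -0.0485]
    - [-1, 0, 0, 0, 0, 0, -0.0485]
    - [-1, 0, 0, 0, 0, 0, -0.0485]
    - [-1, 0, 0, 0, 0, 0, -0.0485]

```text
clock: 27.88
position: [0.633, -0.1226, 0.2446]
ee_rot: [-1.739, -2.614, 0.001]
contact_force: [0.4, 0.1, -1.1]
finger_gap: 1.0
finger_force: 0.0
```

>>> step_arm:
  steps:
    - [-1, 0, 0, 0, 0, 0, -0.0485]
    - [-1, 0, 0, 0, 0, 0, -0.0485]
    - [-1, 0, 0, 0, 0, 0, -0.0485]
    - [-1, 0, 0, 0, 0, 0, -0.0485]
    - [-1, 0, 0, 0, 0, 0, -0.0485]
    - [-1, 0, 0, 0, 0, 0, 0]
    - [-1, 0.0463, 0.0376, -0.0021, 0, 0, 0]
    - [-1, 0.0463, 0.0376, -0.0021, 0, 0, 0]
    - [-1, 0.0463, 0.0376, -0.0021, 0, 0, 0]
    - [-1, 0.0463, 0.0376, -0.0021, 0, 0, 0]
    - [-1, 0.0463, 0.0376, -0.0021, 0, 0, 0]
    - [-1, 0.0463, 0.0376, -0.0021, 0, 0, 0]

```text
clock: 29.38
position: [0.5022, 0.1336, 0.2555]
ee_rot: [-0.657, -3.071, 0.0]
contact_force: [1.1, 0.1, -0.2]
finger_gap: 1.0
finger_force: 0.0
```

>>> step_arm:
  steps:
    - [-1, 0.0463, 0.0376, -0.0021, 0, 0, 0]
    - [-1, 0.0463, 0.0376, -0.0021, 0, 0, 0]
    - [-1, 0.0463, 0.0376, -0.0021, 0, 0, 0]
    - [-1, 0, 0, 0, 0, 0, 0]
    - [-1, 0, 0, 0, 0, 0, 0]
    - [-1, 0, 0, 0, 0, 0, 0]

```text
clock: 30.12
position: [0.4387, 0.2588, 0.2607]
ee_rot: [-0.655, -3.072, 0.001]
contact_force: [0.6, -0.1, -1.0]
finger_gap: 0.998
finger_force: 0.0
```

```bash
python3 wt.py blue_totem .4387 .2607 pics/b1.png 1.15 && python3 - <<'E'
from h import *
plan(.4387,.2607,.067,156)
E
```

```text
[0.4387 0.2588 0.2607] 155.93
[(0.69, [323.0, 202.0], 4109)]
fit [0.4372 0.2621 1.2463] 0.04
white [302, 163, 52, 23, 75] offset mm [-29.1  19. ] dir 146.9 ((0.4095046818256378, 0.28033921122550964), (0.03685068339109421, 0.009529387578368187), 49.58549880981445)
white [346, 187, 11, 51, 74] offset mm [ 5.7 20.5] dir 74.5 ((0.44265949726104736, 0.2824409604072571), (0.0038017905317246914, 0.03646714985370636), 54.88917922973633)
white [304, 214, 25, 10, 213] offset mm [-0.6 -3.9] dir -98.9 ((0.43658819794654846, 0.25798967480659485), (0.01729026809334755, 0.006294622551649809), 70.09686279296875)
white [300, 240, 21, 2, 22] offset mm [ 12.2 -14.8] dir -50.4 ((0.44948169589042664, 0.24731649458408356), (0.01445066835731268, 0.000752741820178926), 65.92232513427734)
crop origin 211 106
at [0.4387 0.259  0.2609] psi 155.97 tilt [-0.0001 -0.0003] t 30.23
turn -0.0001 = 1 x -0.0001; shift [0.0009, 0.002, 0.2423] = 5 x [0.0002, 0.0004, 0.0485]
```

```bash
python3 -c "
from h import *
plan(.4378,.2614,.067,159.3)"
```

```text
at [0.4387 0.259  0.2609] psi 155.97 tilt [-0.0001 -0.0003] t 30.23
turn -0.0185 = 1 x -0.0185; shift [0.0021, 0.0025, 0.2423] = 5 x [0.0004, 0.0005, 0.0485]
```

>>> step_arm:
  steps:
    - [-1, 0, 0, 0, 0, 0, -0.0185]
    - [-1, 0.0021, 0.0025, 0.0423, 0, 0, 0]
    - [-1, 0, 0, 0.05, 0, 0, 0]
    - [-1, 0, 0, 0.05, 0, 0, 0]
    - [-1, 0, 0, 0.05, 0, 0, 0]
    - [-1, 0, 0, 0.04, 0, 0, 0]
    - [-1, 0, 0, 0.01, 0, 0, 0]
    - [1, 0, 0, 0, 0, 0, 0]
    - [1, 0, 0, 0, 0, 0, 0]
    - [1, 0, 0, 0, 0, 0, 0]
    - [1, 0, 0, 0, 0, 0, 0]
    - [1, 0, 0, 0, 0, 0, 0]

```text
clock: 31.72
position: [0.4379, 0.2626, 0.0682]
ee_rot: [0.561, 3.09, 0.002]
contact_force: [-2.1, -1.2, 9.0]
finger_gap: 0.412
finger_force: 58.9
```

>>> step_arm:
  steps:
    - [1, 0, 0, 0, 0, 0, 0]
    - [1, 0, 0, 0, 0, 0, 0]
    - [1, 0, 0, -0.02, 0, 0, 0]
    - [1, 0, 0, -0.05, 0, 0, 0]
    - [1, 0, 0, -0.05, 0, 0, 0]
    - [1, 0, 0, -0.05, 0, 0, 0]
    - [1, 0, 0, -0.03, 0, 0, 0]
    - [1, 0, 0, 0, 0, 0, 0]
    - [1, 0, 0, 0, 0, 0, 0]
    - [1, 0, 0, 0, 0, 0, 0]

```text
clock: 32.98
position: [0.437, 0.2619, 0.2264]
ee_rot: [-0.561, -3.09, 0.002]
contact_force: [0.1, -0.4, -2.1]
finger_gap: 0.412
finger_force: 60.7
```

```bash
python3 insp.py .0655 90
```

```text
side 1 [ 0.4806 -0.2077] 187.7
at [0.437  0.2619 0.2264] psi 159.43 tilt [-0.0011 -0.0011] t 32.98
turn -0.1571 = 4 x -0.0393; shift [0.0247, -0.589, 0.0286] = 10 x [0.0025, -0.0589, 0.0029]
side 2 [ 0.4806 -0.2077] 97.7
turn 0.5000 = 10 x 0.0500; shift [0.0, 0.0, 0.0] = 1 x [0.0, 0.0, 0.0]
side 3 [ 0.4806 -0.2077] 7.700000000000003
turn 0.5000 = 10 x 0.0500; shift [0.0, 0.0, 0.0] = 1 x [0.0, 0.0, 0.0]
```

>>> step_arm:
  steps:
    - [1, 0, 0, 0, 0, 0, -0.0393]
    - [1, 0, 0, 0, 0, 0, -0.0393]
    - [1, 0, 0, 0, 0, 0, -0.0393]
    - [1, 0, 0, 0, 0, 0, -0.0392]
    - [1, 0.0025, -0.0589, 0.0029, 0, 0, 0]
    - [1, 0.0025, -0.0589, 0.0029, 0, 0, 0]
    - [1, 0.0025, -0.0589, 0.0029, 0, 0, 0]
    - [1, 0.0025, -0.0589, 0.0029, 0, 0, 0]
    - [1, 0.0025, -0.0589, 0.0029, 0, 0, 0]
    - [1, 0.0025, -0.0589, 0.0029, 0, 0, 0]
    - [1, 0.0025, -0.0589, 0.0029, 0, 0, 0]
    - [1, 0.0025, -0.0589, 0.0029, 0, 0, 0]

```text
clock: 34.48
position: [0.4718, -0.115, 0.208]
ee_rot: [0.211, -3.134, 0.0]
contact_force: [0.7, 0.8, -1.4]
finger_gap: 0.416
finger_force: 60.7
```

>>> step_arm:
  steps:
    - [1, 0.0025, -0.0589, 0.0029, 0, 0, 0]
    - [1, 0.0022, -0.0589, 0.0025, 0, 0, 0]
    - [1, 0, 0, 0, 0, 0, 0]
    - [1, 0, 0, 0, 0, 0, 0]
    - [1, 0, 0, 0, 0, 0, 0]

```text
clock: 35.1
position: [0.4811, -0.2064, 0.2041]
ee_rot: [0.214, -3.134, -0.001]
contact_force: [0.5, 0.5, -1.4]
finger_gap: 0.414
finger_force: 61.0
```

```bash
python3 meas2.py blue_totem pics/f3.png;python3 insp.py .0655 90
```

```text
[ 0.4811 -0.2064  0.2041] -172.21 [-0.0004  0.0004]
[(0.75, [276.0, 187.0], 510)]
0.056 [ 0.4918 -0.1962 -3.7465] tool-x -0.0119 tool-y 0.0086 0.2496
0.059 [ 0.49   -0.1998 -2.166 ] tool-x -0.0097 tool-y 0.0053 0.2499
0.062 [ 0.4874 -0.2029 -2.2483] tool-x -0.0066 tool-y 0.0025 0.2495
0.065 [ 0.4847 -0.2063 -3.7903] tool-x -0.0036 tool-y -0.0005 0.2461
0.068 [ 0.484  -0.2088 -2.2246] tool-x -0.0025 tool-y -0.0028 0.2429
0.071 [ 0.4812 -0.2116 -2.2516] tool-x 0.0006 tool-y -0.0052 0.2421
bottom row 199 {0.059: 196.9, 0.062: 197.8, 0.065: 198.7, 0.068: 199.6}
side 1 [ 0.4806 -0.2077] 187.7
at [ 0.4812 -0.2065  0.2043] psi -172.21 tilt [0.     0.0002] t 35.2
turn 0.0005 = 1 x 0.0005; shift [0.001, -0.0013, 0.001] = 1 x [0.001, -0.0013, 0.001]
side 2 [ 0.4806 -0.2077] 97.7
turn 0.5000 = 10 x 0.0500; shift [0.0, 0.0, 0.0] = 1 x [0.0, 0.0, 0.0]
side 3 [ 0.4806 -0.2077] 7.700000000000003
turn 0.5000 = 10 x 0.0500; shift [0.0, 0.0, 0.0] = 1 x [0.0, 0.0, 0.0]
```

View pics/f3.png

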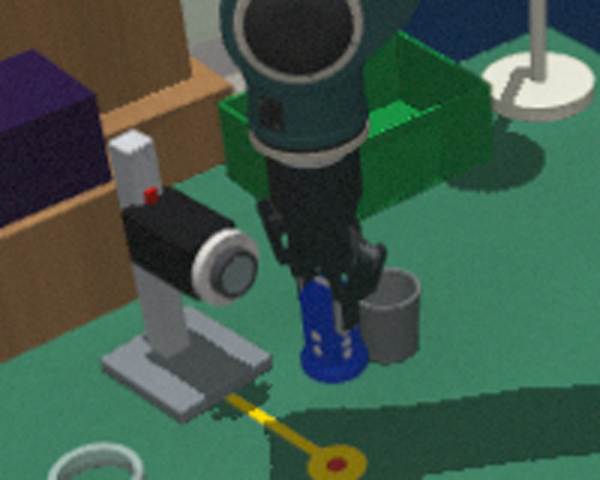

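The crop shows blue held upright at the focus, two-dot side to +x and three-dot side away, so the one-dot side faces the lens.

>>> step_arm:
  steps:
    - [1, 0.0004, -0.0005, 0.0007, 0, 0, 0]
    - [1, 0, 0, 0, 0, 0, 0]
    - [1, 0, 0, 0, 0, 0, 0]
    - [1, 0, 0, 0, 0, 0, 0]
    - [1, 0, 0, 0, 0, 0, 0]
    - [1, 0, 0, 0, 0, 0, 0]
    - [1, 0, 0, 0, 0, 0, 0]
    - [1, 0, 0, 0, 0, 0, 0]
    - [1, 0, 0, 0, 0, 0, 0]
    - [1, 0, 0, 0, 0, 0, 0]
    - [1, 0, 0, 0, 0, 0, 0]
    - [1, 0, 0, 0, 0, 0, 0]

```text
clock: 36.7
position: [0.4808, -0.2078, 0.2037]
ee_rot: [-0.211, 3.134, -0.0]
contact_force: [0.0, 0.2, -1.1]
finger_gap: 0.416
finger_force: 61.0
```

>>> step_arm:
  steps:
    - [1, 0, 0, 0, 0, 0, 0]
    - [1, 0, 0, 0, 0, 0, 0]
    - [1, 0, 0, 0, 0, 0, 0.05]
    - [1, 0, 0, 0, 0, 0, 0.05]
    - [1, 0, 0, 0, 0, 0, 0.05]
    - [1, 0, 0, 0, 0, 0, 0.05]
    - [1, 0, 0, 0, 0, 0, 0.05]
    - [1, 0, 0, 0, 0, 0, 0.05]
    - [1, 0, 0, 0, 0, 0, 0.05]
    - [1, 0, 0, 0, 0, 0, 0.05]
    - [1, 0, 0, 0, 0, 0, 0.05]
    - [1, 0, 0, 0, 0, 0, 0.05]

```text
clock: 38.2
position: [0.4809, -0.2078, 0.2038]
ee_rot: [2.073, 2.36, 0.0]
contact_force: [-0.1, -0.7, -2.1]
finger_gap: 0.411
finger_force: 60.9
```

>>> step_arm:
  steps:
    - [1, 0, 0, 0, 0, 0, 0]
    - [1, 0, 0, 0, 0, 0, 0]
    - [1, 0, 0, 0, 0, 0, 0]
    - [1, 0, 0, 0, 0, 0, 0]
    - [1, 0, 0, 0, 0, 0, 0]
    - [1, 0, 0, 0, 0, 0, 0]
    - [1, 0, 0, 0, 0, 0, 0]
    - [1, 0, 0, 0, 0, 0, 0]
    - [1, 0, 0, 0, 0, 0, 0]
    - [1, 0, 0, 0, 0, 0, 0]
    - [1, 0, 0, 0, 0, 0, 0]
    - [1, 0, 0, 0, 0, 0, 0]

```text
clock: 39.7
position: [0.4808, -0.2078, 0.2037]
ee_rot: [2.067, 2.366, -0.0]
contact_force: [0.2, 0.1, -1.9]
finger_gap: 0.415
finger_force: 60.9
```

>>> step_arm:
  steps:
    - [1, 0, 0, 0, 0, 0, 0]
    - [1, 0, 0, 0, 0, 0, 0]
    - [1, 0, 0, 0, 0, 0, 0.05]
    - [1, 0, 0, 0, 0, 0, 0.05]
    - [1, 0, 0, 0, 0, 0, 0.05]
    - [1, 0, 0, 0, 0, 0, 0.05]
    - [1, 0, 0, 0, 0, 0, 0.05]
    - [1, 0, 0, 0, 0, 0, 0.05]
    - [1, 0, 0, 0, 0, 0, 0.05]
    - [1, 0, 0, 0, 0, 0, 0.05]
    - [1, 0, 0, 0, 0, 0, 0.05]
    - [1, 0, 0, 0, 0, 0, 0.05]

```text
clock: 41.2
position: [0.4809, -0.2077, 0.2037]
ee_rot: [3.135, 0.203, -0.0]
contact_force: [-0.3, -0.3, -1.8]
finger_gap: 0.411
finger_force: 61.0
```

>>> step_arm:
  steps:
    - [1, 0, 0, 0, 0, 0, 0]
    - [1, 0, 0, 0, 0, 0, 0]
    - [1, 0, 0, 0, 0, 0, 0]
    - [1, 0, 0, 0, 0, 0, 0]
    - [1, 0, 0, 0, 0, 0, 0]
    - [1, 0, 0, 0, 0, 0, 0]
    - [1, 0, 0, 0, 0, 0, 0]
    - [1, 0, 0, 0, 0, 0, 0]
    - [1, 0, 0, 0, 0, 0, 0]
    - [1, 0, 0, 0, 0, 0, 0]
    - [1, 0, 0, 0, 0, 0, 0]
    - [1, 0, 0, 0, 0, 0, 0]

```text
clock: 42.7
position: [0.4808, -0.2078, 0.2037]
ee_rot: [3.134, 0.211, 0.0]
contact_force: [0.1, -0.0, -1.5]
finger_gap: 0.408
finger_force: 61.0
```

```bash
python3 - <<'E'
from h import *
a=plan(.6514,.0492,.203,7.7);plan(.6514,.0492,.070,7.7,a)
E
```

```text
at [ 0.4808 -0.2078  0.2037] psi 7.71 tilt [ 0.     -0.0001] t 42.7
turn 0.0001 = 1 x 0.0001; shift [0.2544, -0.2898, 0.0009] = 7 x [0.0363, -0.0414, 0.0001]
turn -0.0000 = 1 x -0.0000; shift [0.0, 0.0, 0.1662] = 3 x [0.0, 0.0, 0.0554]
```

>>> step_arm:
  steps:
    - [1, 0.0363, -0.0414, 0, 0, 0, 0]
    - [1, 0.0363, -0.0414, 0, 0, 0, 0]
    - [1, 0.0363, -0.0414, 0, 0, 0, 0]
    - [1, 0.0363, -0.0414, 0, 0, 0, 0]
    - [1, 0.0363, -0.0414, 0, 0, 0, 0]
    - [1, 0.0363, -0.0414, 0, 0, 0, 0]
    - [1, 0.0363, -0.0414, 0, 0, 0, 0]
    - [1, 0, 0, 0, 0, 0, 0]
    - [1, 0, 0, 0.05, 0, 0, 0]
    - [1, 0, 0, 0.05, 0, 0, 0]
    - [1, 0, 0, 0.04, 0, 0, 0]
    - [1, 0, 0, 0.014, 0, 0, 0]

```text
clock: 44.2
position: [0.6503, 0.0487, 0.079]
ee_rot: [3.134, 0.21, -0.003]
contact_force: [0.8, -0.3, -0.7]
finger_gap: 0.407
finger_force: 61.1
```

>>> step_arm:
  steps:
    - [1, 0, 0, 0.008, 0, 0, 0]
    - [1, 0, 0, 0.004, 0, 0, 0]
    - [1, 0, 0, 0, 0, 0, 0]
    - [-1, 0, 0, 0, 0, 0, 0]
    - [-1, 0, 0, 0, 0, 0, 0]
    - [-1, 0, 0, 0, 0, 0, 0]
    - [-1, 0, 0, 0, 0, 0, 0]
    - [-1, 0, 0, 0, 0, 0, 0]
    - [-1, 0, 0, -0.05, 0, 0, 0]
    - [-1, 0, 0, -0.06, 0, 0, 0]
    - [-1, 0, 0, -0.06, 0, 0, 0]
    - [-1, 0, 0, -0.05, 0, 0, 0]

```text
clock: 45.7
position: [0.6512, 0.0491, 0.2488]
ee_rot: [3.134, 0.211, 0.001]
contact_force: [0.5, 0.5, 0.9]
finger_gap: 1.001
finger_force: 0.0
```

>>> step_arm:
  steps:
    - [-1, 0, 0, 0, 0, 0, 0]
    - [-1, 0, 0, 0, 0, 0, 0]

```text
clock: 45.95
position: [0.6509, 0.0494, 0.2463]
ee_rot: [-3.134, -0.212, 0.001]
contact_force: [-0.2, 0.3, -0.6]
finger_gap: 1.002
finger_force: 0.0
```

```bash
python3 - <<'E'
from h import *
manip.capture("scene");C=cam("scene")
for l in("green_totem","blue_totem","long_die"):
    r=manip.silhouettes("scene",l);print(l,[(q["conf"],np.round(q["centre"]).tolist(),int(q["pixels"].sum())) for q in r])
print(np.round(proj(C,[[.6334,-.1229,.047],[.6514,.0492,.047],[.408,.38,.014]])))
plan(.408,.3805,.25,76)
E
```

```text
green_totem [(0.64, [251.0, 264.0], 587)]
blue_totem [(0.71, [289.0, 305.0], 716)]
long_die [(0.95, [432.0, 282.0], 523), (0.82, [462.0, 341.0], 400), (0.77, [485.0, 307.0], 619), (0.74, [278.0, 305.0], 4790), (0.69, [505.0, 349.0], 347)]
[[253. 260.]
 [288. 303.]
 [461. 342.]]
at [0.6509 0.0492 0.246 ] psi 7.71 tilt [-0.0012 -0.0004] t 46.15
turn -0.3794 = 8 x -0.0474; shift [0.3283, -0.3948, -0.0049] = 9 x [0.0365, -0.0439, -0.0005]
```

```bash
python3 -c "
from h import *
plan(.408,.3805,.23,166.5)"
```

```text
at [0.6509 0.0492 0.246 ] psi 7.71 tilt [-0.0012 -0.0004] t 46.15
turn -0.8822 = 18 x -0.0490; shift [0.3919, 0.3317, 0.0201] = 9 x [0.0435, 0.0369, 0.0022]
```

>>> step_arm:
  steps:
    - [-1, 0, 0, 0, 0, 0, -0.049]
    - [-1, 0, 0, 0, 0, 0, -0.049]
    - [-1, 0, 0, 0, 0, 0, -0.049]
    - [-1, 0, 0, 0, 0, 0, -0.049]
    - [-1, 0, 0, 0, 0, 0, -0.049]
    - [-1, 0, 0, 0, 0, 0, -0.049]
    - [-1, 0, 0, 0, 0, 0, -0.049]
    - [-1, 0, 0, 0, 0, 0, -0.049]
    - [-1, 0, 0, 0, 0, 0, -0.049]
    - [-1, 0, 0, 0, 0, 0, -0.049]
    - [-1, 0, 0, 0, 0, 0, -0.049]
    - [-1, 0, 0, 0, 0, 0, -0.049]

```text
clock: 47.65
position: [0.651, 0.0491, 0.2463]
ee_rot: [-1.715, -2.632, 0.001]
contact_force: [0.5, -0.4, -0.3]
finger_gap: 1.0
finger_force: 0.0
```

>>> step_arm:
  steps:
    - [-1, 0, 0, 0, 0, 0, -0.049]
    - [-1, 0, 0, 0, 0, 0, -0.049]
    - [-1, 0, 0, 0, 0, 0, -0.049]
    - [-1, 0, 0, 0, 0, 0, -0.049]
    - [-1, 0, 0, 0, 0, 0, -0.049]
    - [-1, 0, 0, 0, 0, 0, -0.049]
    - [-1, 0, 0, 0, 0, 0, 0]
    - [-1, 0.0435, 0.0369, 0.0022, 0, 0, 0]
    - [-1, 0.0435, 0.0369, 0.0022, 0, 0, 0]
    - [-1, 0.0435, 0.0369, 0.0022, 0, 0, 0]
    - [-1, 0.0435, 0.0369, 0.0022, 0, 0, 0]
    - [-1, 0.0435, 0.0369, 0.0022, 0, 0, 0]

```text
clock: 49.15
position: [0.5154, 0.2345, 0.2378]
ee_rot: [-0.377, -3.119, 0.0]
contact_force: [0.4, 0.1, 0.0]
finger_gap: 1.001
finger_force: 0.0
```

>>> step_arm:
  steps:
    - [-1, 0.0435, 0.0369, 0.0022, 0, 0, 0]
    - [-1, 0.0435, 0.0369, 0.0022, 0, 0, 0]
    - [-1, 0.0435, 0.0369, 0.0022, 0, 0, 0]
    - [-1, 0.0435, 0.0369, 0.0022, 0, 0, 0]
    - [-1, 0, 0, 0, 0, 0, 0]
    - [-1, 0, 0, 0, 0, 0, 0]
    - [-1, 0, 0, 0, 0, 0, 0]

```text
clock: 50.02
position: [0.4095, 0.3798, 0.231]
ee_rot: [0.375, 3.119, -0.001]
contact_force: [-0.3, -0.6, -0.2]
finger_gap: 0.998
finger_force: 0.0
```

```bash
python3 wt.py long_die .408 .3805 pics/d1.png -.235; python3 -c "
from h import *
plan(.408,.3805,.03,166.5)"
```

```text
[0.4095 0.3798 0.231 ] 166.3
[(0.75, [324.0, 201.0], 2686), (0.75, [406.0, 107.0], 3422), (0.69, [66.0, 149.0], 6766)]
fit [ 0.4066  0.3833 -0.2134] 0.048
crop origin 209 113
at [0.4094 0.38   0.2311] psi 166.35 tilt [ 0.0001 -0.0002] t 50.12
turn -0.0009 = 1 x -0.0009; shift [0.0018, 0.0002, 0.2513] = 5 x [0.0004, 0.0, 0.0503]
```

View pics/d1.png

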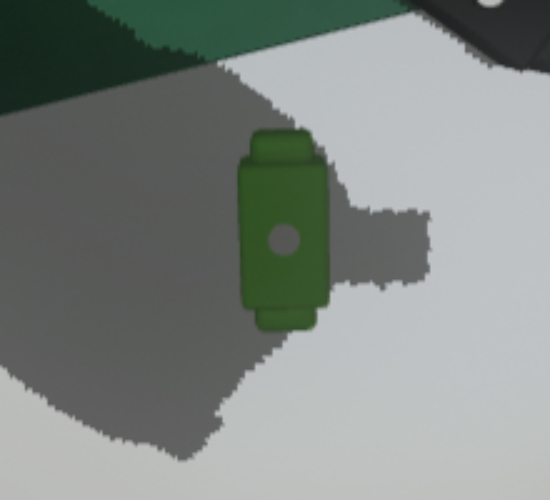

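The crop shows the small light green die alone at (284,240), aligned with the gripper, with the black die well clear at the top right.

>>> step_arm:
  steps:
    - [-0.5, 0.003, 0.0019, 0.04, 0, 0, 0]
    - [-0.5, 0, 0, 0.05, 0, 0, 0]
    - [-0.5, 0, 0, 0.05, 0, 0, 0]
    - [-0.5, 0, 0, 0.05, 0, 0, 0]
    - [-0.5, 0, 0, 0.04, 0, 0, 0]
    - [-0.5, 0, 0, 0.0213, 0, 0, 0]
    - [-0.5, 0, 0, 0, 0, 0, 0]
    - [1, 0, 0, 0, 0, 0, 0]
    - [1, 0, 0, 0, 0, 0, 0]
    - [1, 0, 0, 0, 0, 0, 0]
    - [1, 0, 0, 0, 0, 0, 0]
    - [1, 0, 0, 0, 0, 0, 0]

```text
clock: 51.62
position: [0.4073, 0.3833, 0.0313]
ee_rot: [0.37, 3.119, 0.002]
contact_force: [-2.0, -1.3, 9.9]
finger_gap: 0.316
finger_force: 59.5
```

>>> step_arm:
  steps:
    - [1, 0, 0, 0, 0, 0, 0]
    - [1, 0, 0, -0.02, 0, 0, 0]
    - [1, 0, 0, -0.05, 0, 0, 0]
    - [1, 0, 0, -0.05, 0, 0, 0]
    - [1, 0, 0, -0.05, 0, 0, 0]
    - [1, 0, 0, -0.05, 0, 0, 0]
    - [1, 0, 0, -0.03, 0, 0, 0]
    - [1, 0, 0, 0, 0, 0, 0]
    - [1, 0, 0, 0, 0, 0, 0]

```text
clock: 52.75
position: [0.4065, 0.3826, 0.23]
ee_rot: [-0.37, -3.12, 0.0]
contact_force: [-0.3, 0.3, -0.3]
finger_gap: 0.311
finger_force: 59.3
```

```bash
python3 - <<'E'
from h import *
# re-measure tray from top? occluded by arm; use last fit
a=plan(.6604,.1357,.22,84.0);plan(.6604,.1357,.034,84.0,a)
E
```

```text
at [0.4065 0.3826 0.23  ] psi 166.48 tilt [-0.0002 -0.0001] t 52.75
turn 0.4582 = 10 x 0.0458; shift [-0.2738, 0.3479, 0.0125] = 8 x [-0.0342, 0.0435, 0.0016]
turn -0.0000 = 1 x -0.0000; shift [0.0, 0.0, 0.2325] = 4 x [0.0, 0.0, 0.0581]
```

>>> step_arm:
  steps:
    - [1, 0, 0, 0, 0, 0, 0.0458]
    - [1, 0, 0, 0, 0, 0, 0.0458]
    - [1, 0, 0, 0, 0, 0, 0.0458]
    - [1, 0, 0, 0, 0, 0, 0.0458]
    - [1, 0, 0, 0, 0, 0, 0.0458]
    - [1, 0, 0, 0, 0, 0, 0.0458]
    - [1, 0, 0, 0, 0, 0, 0.0458]
    - [1, 0, 0, 0, 0, 0, 0.0458]
    - [1, 0, 0, 0, 0, 0, 0.0458]
    - [1, 0, 0, 0, 0, 0, 0.0458]
    - [1, 0, 0, 0, 0, 0, 0]
    - [1, -0.0342, 0.0435, 0.0016, 0, 0, 0]

```text
clock: 54.25
position: [0.4369, 0.3539, 0.228]
ee_rot: [-2.324, -2.113, 0.002]
contact_force: [1.0, -0.9, 0.3]
finger_gap: 0.315
finger_force: 59.3
```

>>> step_arm:
  steps:
    - [1, -0.0342, 0.0435, 0.0016, 0, 0, 0]
    - [1, -0.0342, 0.0435, 0.0016, 0, 0, 0]
    - [1, -0.0342, 0.0435, 0.0016, 0, 0, 0]
    - [1, -0.0342, 0.0435, 0.0016, 0, 0, 0]
    - [1, -0.0342, 0.0435, 0.0016, 0, 0, 0]
    - [1, -0.0342, 0.0435, 0.0016, 0, 0, 0]
    - [1, -0.0342, 0.0435, 0.0016, 0, 0, 0]
    - [1, 0, 0, 0, 0, 0, 0]
    - [1, 0, 0, 0, 0, 0, 0]
    - [1, 0, 0, 0, 0, 0, 0]

```text
clock: 55.5
position: [0.6604, 0.1373, 0.2196]
ee_rot: [-2.331, -2.105, 0.0]
contact_force: [0.5, -0.3, -0.3]
finger_gap: 0.312
finger_force: 59.3
```

```bash
python3 - <<'E'
from h import *
p,M,ps,s=pose();print(s["finger_gap"])
C=cam("wrist");im=manip.capture("wrist");cv2.imwrite("pics/w5.png",im[:,:,::-1])
r=manip.silhouettes("wrist","tray");print([(x["conf"],int(x["pixels"].sum())) for x in r])
C=cam("top");im=manip.capture("top");cv2.imwrite("pics/t5.png",im[:,:,::-1]);r=manip.silhouettes("top","tray");print([(x["conf"],np.round(x["centre"]).tolist(),int(x["pixels"].sum())) for x in r])
r2=manip.silhouettes("scene","tray")
plan(.6604,.1357,.034,84.0)
E
```

```text
0.31217955853529444
[(0.83, 20200)]
[(0.56, [322.0, 182.0], 514), (0.55, [351.0, 184.0], 5047)]
at [0.6607 0.1367 0.2199] psi 84.09 tilt [0.0001 0.0002] t 55.75
turn 0.0005 = 1 x 0.0005; shift [-0.0013, -0.0003, 0.2324] = 4 x [-0.0003, -0.0001, 0.0581]
```

View pics/w5.png

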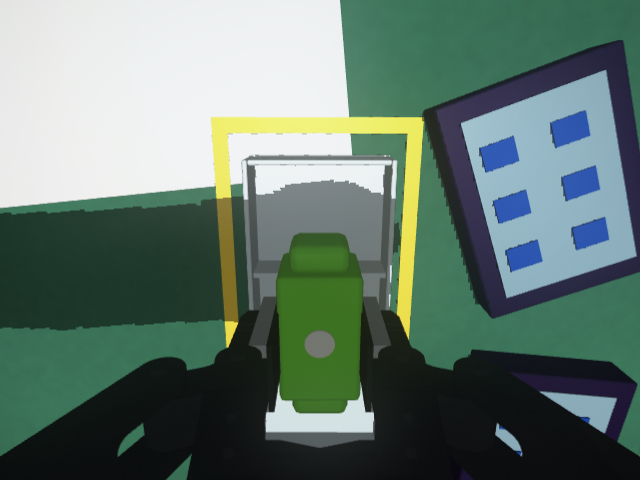

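The wrist picture shows the long_die gripped above its compartment, lined up with the tray axis, which sits between frame sides at columns 220 and 410. I'll lower it.

>>> step_arm:
  steps:
    - [1, -0.0006, 0, 0.05, 0, 0, 0]
    - [1, 0, 0, 0.05, 0, 0, 0]
    - [1, 0, 0, 0.05, 0, 0, 0]
    - [1, 0, 0, 0.05, 0, 0, 0]
    - [1, 0, 0, 0.02, 0, 0, 0]
    - [1, 0, 0, 0.012, 0, 0, 0]
    - [1, 0, 0, 0, 0, 0, 0]
    - [1, 0, 0, 0, 0, 0, 0]

```text
clock: 56.75
position: [0.6615, 0.1359, 0.0353]
ee_rot: [2.333, 2.103, 0.002]
contact_force: [-0.2, 0.3, -0.4]
finger_gap: 0.318
finger_force: 61.7
```

>>> step_arm:
  steps:
    - [1, 0, 0, 0.002, 0, 0, 0]
    - [1, 0, 0, 0, 0, 0, 0]
    - [-0.15, 0, 0, 0, 0, 0, 0]
    - [-0.15, 0, 0, 0, 0, 0, 0]
    - [-0.15, 0, 0, 0, 0, 0, 0]
    - [-0.15, 0, 0, -0.02, 0, 0, 0]
    - [-0.15, 0, 0, -0.05, 0, 0, 0]
    - [-0.15, 0, 0, -0.06, 0, 0, 0]
    - [-0.15, 0, 0, -0.06, 0, 0, 0]
    - [-0.15, 0, 0, -0.06, 0, 0, 0]
    - [-0.15, 0, 0, -0.02, 0, 0, 0]
    - [-0.15, 0, 0, 0, 0, 0, 0]

```text
clock: 58.25
position: [0.6611, 0.1357, 0.2499]
ee_rot: [2.334, 2.102, 0.003]
contact_force: [-0.1, -0.4, -1.0]
finger_gap: 0.575
finger_force: 0.0
```

```bash
python3 -c "
from h import *
plan(.40,.30,.27,84.0)"
```

```text
at [0.6611 0.1357 0.2499] psi 84.03 tilt [0.0017 0.0007] t 58.25
turn 0.0002 = 1 x 0.0002; shift [0.1701, -0.3461, -0.0251] = 7 x [0.0243, -0.0494, -0.0036]
```

Backing the arm off to look at the result.

>>> step_arm:
  steps:
    - [-0.15, 0.0243, -0.0494, -0.0036, 0, 0, 0]
    - [-0.15, 0.0243, -0.0494, -0.0036, 0, 0, 0]
    - [-0.15, 0.0243, -0.0494, -0.0036, 0, 0, 0]
    - [-0.15, 0.0243, -0.0494, -0.0036, 0, 0, 0]
    - [-0.15, 0.0243, -0.0494, -0.0036, 0, 0, 0]
    - [-0.15, 0.0243, -0.0494, -0.0036, 0, 0, 0]
    - [-0.15, 0.0243, -0.0494, -0.0036, 0, 0, 0]
    - [-0.15, 0, 0, 0, 0, 0, 0]
    - [-0.15, 0, 0, 0, 0, 0, 0]

```text
clock: 59.38
position: [0.3998, 0.2994, 0.2681]
ee_rot: [2.334, 2.103, -0.002]
contact_force: [0.6, -0.2, -0.5]
finger_gap: 0.576
finger_force: 0.0
```

```bash
python3 - <<'E'
from h import *
C={c:cam(c) for c in("top","scene")};ims={c:manip.capture(c) for c in C}
T=[box(.11,.35,0,.04)]
def g(c,l,e,rad=25):
    r=manip.silhouettes(c,l);print(l,c,[(q["conf"],np.round(q["centre"]).tolist(),int(q["pixels"].sum())) for q in r][:4],"expect",np.round(proj(C[c],[e])[0]))
    e=proj(C[c],[e])[0];r=[q for q in r if np.hypot(*(np.array(q["centre"])-e))<rad];return (C[c],r[0]["pixels"]) if r else None
for l,e,m,z in(("green_totem",(.6334,-.1229,.047),TOTEM,.004),("blue_totem",(.6514,.0492,.047),TOTEM,.004),("long_die",(.6604,.1357,.018),DIE,.004),("tray",(.6469,.0064,.02),TRAY,0)):
    V=[v for v in(g("top",l,e),g("scene",l,e)) if v]
    for v in V: print("   fit",np.round(fit([v],m,[e[0],e[1],-.1 if l=="tray" else 1.47],z)[0],4),fit([v],m,[e[0],e[1],-.1],z)[1].round(3))
im=ims["top"];hsv=cv2.cvtColor(im,cv2.COLOR_RGB2HSV);y=cv2.inRange(hsv,(20,90,110),(36,255,255));vv,uu=np.where(y)
P=unproj(C["top"],np.c_[uu,vv],0)[:,:2];k=(abs(P[:,0]-.6475)<.14)&(abs(P[:,1]-.0068)<.22);print(cv2.minAreaRect(P[k].astype(np.float32)))
# bystanders: difference with first pictures
for c in C:
    d=cv2.absdiff(im if c=="top" else ims[c],cv2.imread(f"pics/{c}0.png")[:,:,::-1]).max(2)>60
    for l in("reject_die","tape","sponge","cup","cleaner"):
        if c=="scene":
            r=manip.silhouettes(c,l);print(l,[(np.round(q["centre"]).tolist(),int(d[q["pixels"]].sum()),int(q["pixels"].sum())) for q in r[:1]])
E
```

```text
green_totem top [(0.83, [392.0, 176.0], 504)] expect [396. 185.]
green_totem scene [(0.93, [250.0, 262.0], 526)] expect [253. 260.]
   fit [ 0.6512 -0.1149  1.8573] 0.081
   fit [ 0.645  -0.1217  1.6267] 0.247
blue_totem top [(0.61, [324.0, 177.0], 523)] expect [323. 179.]
blue_totem scene [(0.71, [288.0, 303.0], 707)] expect [288. 303.]
   fit [0.6543 0.0483 1.7235] 0.039
   fit [0.651  0.0482 1.6153] 0.107
long_die top [(0.88, [263.0, 321.0], 572), (0.87, [288.0, 176.0], 285), (0.48, [216.0, 336.0], 168)] expect [288. 179.]
long_die scene [(0.96, [483.0, 306.0], 628), (0.94, [432.0, 280.0], 464), (0.85, [308.0, 333.0], 318), (0.68, [505.0, 348.0], 353)] expect [308. 335.]
   fit [0.6636 0.1361 1.4028] 0.159
   fit [0.6605 0.1332 1.4347] 0.186
tray top [(0.84, [343.0, 184.0], 5762)] expect [341. 183.]
tray scene [(0.68, [275.0, 304.0], 4307)] expect [280. 299.]
   fit [ 0.6492  0.0055 -0.0983] 0.199
   fit [ 0.6474  0.0056 -0.0992] 0.296
((0.6298571228981018, -0.005741611123085022), (0.43530187010765076, 0.19970624148845673), 83.9945297241211)
reject_die [([394.0, 405.0], 0, 418)]
tape [([201.0, 236.0], 0, 490)]
sponge [([448.0, 428.0], 0, 1514)]
cup [([297.0, 178.0], 0, 640)]
cleaner [([346.0, 393.0], 0, 1241)]
```

Everything checks out except green, which reads about 15 mm from where I put it. It may have been knocked, so I'll check whether it is upright by triangulating its top bar, with blue as a control.

```bash
cat > tri.py <<'E'
from h import *
C={c:cam(c) for c in("top","scene")};ims={c:manip.capture(c) for c in C}
for l in("green_totem","blue_totem"):
    rays=[]
    for c in C:
        r=manip.silhouettes(c,l)[0];m=cv2.dilate(r["pixels"].astype(np.uint8),np.ones((2,2)))
        g=cv2.cvtColor(ims[c],cv2.COLOR_RGB2HSV);w=((g[:,:,1]<110)&(g[:,:,2]>95)&(cv2.erode(cv2.morphologyEx(m,cv2.MORPH_CLOSE,np.ones((7,7))),np.ones((3,3)))>0)).astype(np.uint8)
        n,L,st,ce=cv2.connectedComponentsWithStats(w);i=[j for j in range(1,n) if st[j,4]>=4]
        print(l,c,round(r["conf"],2),[(np.round(ce[j],1).tolist(),int(st[j,4])) for j in i])
        if not i: continue
        j=max(i,key=lambda j:st[j,4]) if c=="top" else min(i,key=lambda j:ce[j][1])
        rays.append((C[c][2][:3,3],unproj(C[c],[ce[j]],0)[0]))
        if c=="top": print("  at z=.09:",np.round(unproj(C[c],[ce[j]],.09)[0],4))
    if len(rays)==2:
        A=[];b=[]
        for o,q in rays:
            d=(q-o)/np.linalg.norm(q-o);N=np.eye(3)-np.outer(d,d);A.append(N);b.append(N@o)
        X,res,*_=np.linalg.lstsq(np.vstack(A),np.hstack(b),rcond=None);print("  bar 3D",np.round(X,4),"res",res)
E
python3 tri.py
```

```text
green_totem top 0.92 [([397.5, 183.2], 66), ([386.2, 179.8], 31), ([393.2, 174.9], 45), ([394.0, 185.6], 22)]
  at z=.09: [ 0.6292 -0.1209  0.09  ]
green_totem scene 0.72 [([249.7, 253.1], 17), ([259.0, 259.0], 5), ([256.9, 269.7], 7)]
  bar 3D [ 0.6353 -0.1252  0.0706] res [2.26843577e-05]
blue_totem top 0.94 [([321.7, 174.9], 43), ([329.8, 189.1], 31), ([326.1, 185.1], 53), ([317.5, 190.0], 4)]
  at z=.09: [0.6299 0.0427 0.09  ]
blue_totem scene 0.81 [([287.2, 292.0], 20), ([297.6, 297.9], 20), ([293.3, 310.2], 10)]
  bar 3D [0.6379 0.0397 0.0675] res [5.49639734e-05]
```

```bash
python3 - <<'E'
from h import *
C={c:cam(c) for c in("top","scene")}
for n,t,s,e in(("green",[393.2,174.9],[249.7,253.1],(.6334,-.1229)),("blue",[321.7,174.9],[287.2,292.0],(.6514,.0492))):
    A=[];b=[]
    for c,u in(("top",t),("scene",s)):
        o=C[c][2][:3,3];q=unproj(C[c],[u],0)[0];d=(q-o)/np.linalg.norm(q-o);N=np.eye(3)-np.outer(d,d);A.append(N);b.append(N@o)
    X=np.linalg.lstsq(np.vstack(A),np.hstack(b),rcond=None)[0]
    E=[e[0]-.0006,e[1]+.0045,.09];print(n,"bar",np.round(X,4),"expected",np.round(E,4),"px exp",np.round(proj(C["top"],[E])[0],1),np.round(proj(C["scene"],[E])[0],1))
E
```

```text
green bar [ 0.6476 -0.111   0.0902] expected [ 0.6328 -0.1184  0.09  ] px exp [396.3 181.7] [252.5 248.7]
blue bar [0.653  0.0527 0.091 ] expected [0.6508 0.0537 0.09  ] px exp [321.  176.3] [287.9 292. ]
```

```bash
python3 - <<'E'
from h import *
C=cam("scene");im=cv2.imread("pics/s3.png");g=cv2.cvtColor(im,cv2.COLOR_BGR2HSV)[235:275,235:275]
n,L,st,ce=cv2.connectedComponentsWithStats(((g[:,:,1]<110)&(g[:,:,2]>95)).astype(np.uint8));print([(np.round(ce[j]+235,1).tolist(),int(st[j,4])) for j in range(1,n) if st[j,4]>=4])
t=cv2.imread("pics/t5.png");g=cv2.cvtColor(t,cv2.COLOR_BGR2HSV)[165:195,380:408]
n,L,st,ce=cv2.connectedComponentsWithStats(((g[:,:,1]<110)&(g[:,:,2]>95)).astype(np.uint8));print("t5",[(np.round(ce[j]+[380,165],1).tolist(),int(st[j,4])) for j in range(1,n) if st[j,4]>=4])
m=manip.silhouettes("top","green_totem")[0]["pixels"];v,u=np.where(m);print("mask bbox",u.min(),u.max(),v.min(),v.max())
for q in((.6334,-.1229,1.57),(.648,-.1155,1.57)):
    v,u=np.where(render(C if 0 else cam("top"),TOTEM,q,.004));print(q,u.min()/4,u.max()/4,v.min()/4,v.max()/4)
E
```

```text
[([265.8, 259.6], 415), ([249.7, 253.1], 15), ([237.5, 265.8], 110), ([256.9, 269.7], 7)]
t5 [([394.3, 179.9], 501), ([393.2, 174.9], 45)]
mask bbox 379 404 166 192
(0.6334, -0.1229, 1.57) 382.75 408.0 174.5 200.25
(0.648, -0.1155, 1.57) 379.5 404.75 168.25 194.5
```

Green stands upright in its compartment with its bar at the right height of 90 mm. It shifted by about 16 mm at or just after release, and the fits at the focus showed it properly held then. Blue, the die and the tray are where they should be, so I'm handing in.

```bash
python3 -c "
from plant import manip
print(manip.job_done())"
```

```text
the job is handed in; nothing more can be done
None
```

I handed the job in at about 60 s: green and blue (no amber on the bench) were shown one, two, three dots and stand upright in their own compartments, the light green long die lies in the tray, and the tray is square in the yellow frame; green shifted about 16 mm within its compartment around release, and I left it there.

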